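Build a filter pack on the tilted alignment jig

ROBOT

A 7-joint arm with a two-finger parallel gripper is mounted at the origin on the work surface; the furniture and walls round the work are solid. World frame = base frame: x ahead of the robot, y to its left, z up, the work surface at z = 0. Lengths are in mm, angles in degrees, forces in N, time in s.
With the tool pointing down it reaches from about 425 to 925 mm from the base axis. Payload 6.8 kg.
Tool frame: the origin (TCP) lies at the very end of the fingers, on their centre line; the grasp point (between the pads) lies 19 mm behind it; z points along the fingers, y is the line along which they close (so a half turn about z gives the same grasp; the last joint's range is limited). The gripper opens to 85 mm and grips with 20 to 120 N. Pads are 22 mm wide; open, the fingers measure 114 mm over their backs; the gripper's body (76 mm by 85 mm) begins 54 mm behind the grasp point. The pads swing forward as they close: fully open they stand 13 mm farther back than shut.
Start: joints at [65.025, 27.33, 1.283, 89.118, -0.659, 63.558, -4.761], TCP at [217.333, -639.072, 231.308] pointing down, gripper open.
Joint ranges: [-169.35, 169.35], [-19.33, 120.38], [-80.79, 83.38], [13.8, 139.57], [-78.32, 258.32], [9.67, 109.79], [-169.56, 169.56]. Speed limits (degrees/s): [136.94, 136.94, 180, 180, 180, 180, 180].

INTERFACE

Orientations are given as [roll, pitch, yaw] about the fixed x, y, z axes, in that order (R = Rz(yaw) Ry(pitch) Rx(roll)).
In Python, from workcell import bot gives the robot as it stands. The module is installed in compiled form; this text tells all that it offers.
- The arm moves only by the shell command python3 -m handwheel 'ROWS' [OPENING] [FORCE]. ROWS is JSON, a list of rows, each a list of 4 numbers: the shift along the tool's x, y, z in m, then the turn about the tool's z in rad. In form: [[tx, ty, tz, turn], ...]. A call has 1 to 12 rows; each row is the pose to reach, as a shift and turn from the pose commanded when the call began, along the tool's axes at that moment; what a row does not reach only later rows make up. A row lasts 1/8 s, in which the tool goes at most 62.5 mm and 10.7 degrees, less where a joint would pass 70% of its speed; a pose out of reach is approached as far as the arm can. A call with a gripper value outside its range is refused whole. OPENING is the opening, from -1 (shut) to 1 (fully open), so that 0 is half open, set as the call begins (- or left out, the last holds). The fingers move at their own pace and stop on an object; FORCE is the grip in N (left out, the last holds). Time passes only in rows, so rows that repeat a pose let the fingers close. It gives the time, the measured TCP pose, the force, the opening and the grip force at its end, in the units of the state.
- bot.get_state(): the state, without advancing time (a new reading comes with each control period).
- bot.grab_frame(name): name is "side" or "top" or "wrist"; returns a dict with "image" (384x512x3 uint8, red, green, blue), "K" (3x3 intrinsics, pixels), "R" (3x3) and "t" (3): a world point X has camera coordinates R X + t; the wrist camera has in their place "hand_eye" (4x4, takes a point from camera to tool coordinates, whose origin is the TCP and whose axes are the flange's). Camera axes: x right, y down, z forward; pixel columns grow to the right and rows downward; lengths in mm; the calibration is good to about 2 mm. A picture is of the moment at which its call begins: read the wrist's pose just before it. There is no depth.
- bot.close_job(): hands the job in; it is judged then, once.
Trained networks look in a picture, given as the dict that the camera call returned (one of the last four; its "shot" number tells which), for a name from the list of things; names that differ only in an ending like _2 or _b are one class to them, and where a whole thing is asked for, a point or a joint stands for the part that bears it (a point fixed in the world has none). Each returns a list of dicts, best first, with "p" (0 to 1); they miss things now and then, are a little off and sometimes report something else, mostly with a low value. They report only what shows in the picture. A call takes as long as a camera call. They do not tell look-alikes from the thing itself.
- bot.search_frame(picture, target): "point" ([column, row] in pixels, amid what is visible of it).
- bot.pinpoint(picture, target): "point" ([column, row] in pixels: a listed point, or the origin of a listed thing).
The state is a dict: "time_s": time; "joint_positions": joint angles; "dq": joint speeds; "effort": joint torques, N m; "eef_pos": TCP position; "orientation": TCP orientation; "force": force on the tool from outside, world axes, zero at the start; "moment": the same for the moment, N m; "opening": opening from 0.0 (shut) to 1.0 (fully open); "gripper_force": force on a finger pad.
Only numpy, scipy, OpenCV 4.12 (cv2) and the standard library are available. Lean on these libraries where they do the work, as an engineer would, in place of code of your own. Each camera call takes 0.05 s, during which the arm holds its last target. There are 200 camera calls.

TASK

Build up the filter pack on the tilted jig: the thick spacer plate first, then the glass plate, then the slit plate. Let each one go so that it slides down against the three dowels, then press it gently with the fingertips (the glass is fragile) to feel that it lies flat before you lay the next one on it; at the end swing the keeper over the stack to its stop. Leave everything else on the table where it stands.

Things in the scene. Friction and masses are not known exactly. Their poses are not given: they have to be found in the camera images.
- nest: tilted plate of the jig, 92 x 110 x 10 mm, about 21 degrees. z: normal of its face, upward; x and y lie in the face and both run uphill. Origin: in the face, under the middle of a pack plate resting home (its 45 mm edge along x, 60 mm edge along y). Face: x -36 to +56, y -45 to +65 mm. Slippery like the plates (friction about 0.1): a plate let go a few mm uphill of home slides down to the dowels.
- dowel_a (a point): tip centre of a steel dowel, 6 mm diameter, standing 23.5 mm out of the tilted plate at x -25.5, y +21 mm of its axes. Dowels a and b stop a pack plate's long lower side (home: side at x -22.5); the gap between them is 36 mm, a finger passes.
- dowel_b (a point): tip centre of the second such dowel, at x -25.5, y -21 mm of the tilted plate.
- dowel_c (a point): tip centre of the third such dowel, at x -4, y -33 mm of the tilted plate; it stops a pack plate's short lower side (home: side at y -30).
- keeper_pivot (a point): centre of the keeper's pivot (level with the keeper's top face), on a post 14 mm wide at x 0, y +47 mm of the tilted plate; the pivot axis is the tilted plate's z. The screw head on it rises 3 mm more.
- keeper (a joint): swing angle of the keeper: a dark steel arm 50 x 11 x 5 mm, its underside 30.5 mm above the tilted plate's face, so it just clears a flat stack (28 mm). 0: swung away uphill, 0.4 rad from the tilted plate's x towards its y; grows clockwise seen from above (angle from x = 0.4 - value); stop at 1.97, pointing along -y over the stack. Friction hinge, stays where left; about 0.6 N at the knob.
- keeper_knob (a point): middle (half-way up) of the upright round steel knob near the keeper's free end: 10 mm diameter, 17 mm tall along the tilted plate's normal, 44 mm from the pivot; may be pinched or pushed.
- spacer_mid (a point): centre of the thick metal spacer plate, 45 (x) x 60 (y) x 12 mm, with a 16 mm round bore in the middle; lies flat on the table; 75 g. Home in the jig its centre is at 0, 0, 6 mm in the tilted plate's axes (either way round).
- filter_mid (a point): centre of the clear glass filter plate, 45 (x) x 60 (y) x 8 mm, no hole; lies flat on the table; 55 g. Home on the spacer its centre is at 0, 0, 16 mm in the tilted plate's axes.
- slit_mid (a point): centre of the thin metal slit plate, 45 (x) x 60 (y) x 8 mm, with a slit 8 x 26 mm (long way along y) in the middle; lies flat on the table; 50 g. Home on the glass its centre is at 0, 0, 24 mm in the tilted plate's axes.
- post_mid (a point): centre (half-way up) of a bystander: short steel post standing upright, 13 dia x 50 tall mm. Leave it where it is.
- tube_mid (a point): centre (half-way up) of a bystander: black lens tube standing upright, 31 dia x 28 tall mm. Leave it where it is.
- vial_mid (a point): centre (half-way up) of a bystander: screw-cap vial standing upright, 25 dia x 53 tall mm. Leave it where it is.
- mount_mid (a point): centre (half-way up) of a bystander: black mirror mount standing upright, 39 x 45, 48 tall mm. Leave it where it is.
- spool_mid (a point): centre (half-way up) of a bystander: spool of solder standing on its flange, 45 dia x 34 tall mm. Leave it where it is.
- lens_box_mid (a point): centre (half-way up) of a bystander: round white lens box, 44 dia x 18 tall mm. Leave it where it is.
- fork_mid (a point): centre (half-way up) of a bystander: pale clamping fork lying flat, 26 x 68 (along its y), 8 thick mm. Leave it where it is.
- driver_mid (a point): centre (half-way up) of a bystander: ball driver lying flat, 18 wide, 167 long along its y, 18 thick mm. Leave it where it is.
There are look-alikes about, which are no part of the job. What is shaped like the part that bears spacer_mid but brown or orange is not meant.

How it is judged:
By the outcome, as a careful person would: the job done as asked, in the order asked, and still so for the second after the job is handed in, with the robot touching nothing.
It also fails if it takes over 72 s, if anything falls off the work surface, if the arm or the gripper's body presses on something with over 40 N, if the wrist force passes 120 N, or if a joint passes its speed limit or range.

## Working session

There is one attempt and no reset: what is moved stays moved. The work goes in short steps, Python scripts to look and compute and a shell command to move; the robot and the scene stay as the last step left them, time stands still between calls to the robot, and variables do not carry over. Pictures are saved under pics/ and viewed, at most 10 in all, crops included, and the job is handed in when it is done.

```bash
mkdir -p pics; cat > h.py <<'E'
import numpy as np, cv2
from workcell import bot
from scipy.spatial.transform import Rotation as Ro
def ray(f,p):
    v=np.linalg.inv(f["K"])@np.array([p[0],p[1],1.]); return -f["R"].T@f["t"], f["R"].T@v
def onz(f,p,z):
    o,d=ray(f,p); return o+d*(z-o[2])/d[2]
def tri(fs,ps):
    A=np.zeros((3,3));b=np.zeros(3);L=[]
    for f,p in zip(fs,ps):
        o,d=ray(f,p); d=d/np.linalg.norm(d); M=np.eye(3)-np.outer(d,d); A+=M;b+=M@o;L.append((M,o))
    X=np.linalg.solve(A,b); return X,[round(float(np.linalg.norm(M@(X-o))),1) for M,o in L]
def proj(f,X):
    c=f["R"]@np.array(X)+f["t"]; q=f["K"]@c; return q[:2]/q[2]
def wrist():
    s=bot.get_state(); f=bot.grab_frame("wrist")
    T=np.eye(4);T[:3,:3]=Ro.from_euler('xyz',s["orientation"],degrees=True).as_matrix();T[:3,3]=s["eef_pos"]
    C=np.linalg.inv(T@f["hand_eye"]); f["R"]=C[:3,:3];f["t"]=C[:3,3]; return f
def save(f,n,crop=None,k=1):
    im=f["image"][:,:,::-1]
    if crop: x0,y0,x1,y1=crop; im=im[y0:y1,x0:x1]
    cv2.imwrite("pics/"+n,cv2.resize(im,None,fx=k,fy=k,interpolation=cv2.INTER_CUBIC))
E
python3 - <<'E'
from h import *
t=bot.grab_frame("top"); s=bot.grab_frame("side"); 
im=np.hstack([t["image"],s["image"]])[:,:,::-1]
cv2.imwrite("pics/a.png",cv2.resize(t["image"][:,:,::-1],(800,600)));cv2.imwrite("pics/b.png",cv2.resize(s["image"][:,:,::-1],(800,600)))
print(bot.get_state())
for f,n in((t,"top"),(s,"side")): print(n,"cam",(-f["R"].T@f["t"]).round())
for n in "nest dowel_a dowel_c keeper_pivot keeper_knob spacer_mid filter_mid slit_mid mount_mid post_mid vial_mid tube_mid spool_mid lens_box_mid fork_mid driver_mid".split():
    a=bot.pinpoint(t,n)[:4];b=bot.pinpoint(s,n)[:4]
    print(n,[(np.round(q["point"]).astype(int).tolist(),round(q["p"],2),onz(t,q["point"],6)[:2].round().tolist()) for q in a],'|',[(np.round(q["point"]).astype(int).tolist(),round(q["p"],2),onz(s,q["point"],6)[:2].round().tolist()) for q in b])
E
```

```text
{'time_s': 0.1, 'joint_positions': array([65.024469  , 27.37359279,  1.27986039, 89.17206174, -0.65985693,
       63.55837051, -4.75923651]), 'dq': array([ 0.06001183, -0.04546022,  0.03018422, -0.14799855, -0.09522413,
        0.03535945, -0.06033355]), 'effort': array([ 5.58765430e-03, -5.97755921e+01,  1.61444351e+00, -2.81948680e+01,
        1.28547373e-02,  5.06603887e-03,  2.89676102e-06]), 'eef_pos': array([ 217.15142431, -638.55109568,  230.39750075]), 'orientation': array([-1.79903496e+02,  6.12796219e-03,  1.87848784e+01]), 'force': array([ 0.18949467,  0.51970379, -0.22608213]), 'moment': array([ 0.0115537 ,  0.00550214, -0.02567149]), 'gripper_force': 0.0, 'opening': 1.0043890749193496}
top cam [ 334. -221. 1021.]
side cam [ 98. 613. 700.]
nest [([239, 160], 0.71, [495.0, -193.0])] | [([216, 207], 0.7, [512.0, -238.0])]
dowel_a [([252, 162], 0.86, [488.0, -229.0]), ([244, 174], 0.82, [456.0, -208.0]), ([230, 162], 0.65, [488.0, -169.0])] | [([229, 191], 0.81, [511.0, -314.0]), ([232, 200], 0.78, [487.0, -277.0]), ([226, 206], 0.57, [492.0, -250.0]), ([211, 198], 0.16, [53
[... 1486 characters left out ...]
299, 200], 0.4, [326.0, -337.0])]
vial_mid [([250, 214], 0.61, [346.0, -222.0]), ([357, 134], 0.5, [564.0, -521.0])] | [([246, 148], 0.73, [550.0, -542.0])]
tube_mid [([170, 150], 0.65, [522.0, -4.0])] | [([166, 263], 0.58, [531.0, -17.0]), ([208, 204], 0.44, [536.0, -243.0])]
spool_mid [([276, 150], 0.76, [520.0, -296.0])] | [([226, 191], 0.73, [517.0, -313.0]), ([168, 263], 0.72, [528.0, -20.0])]
lens_box_mid [([252, 213], 0.68, [349.0, -228.0])] | [([274, 226], 0.6, [353.0, -217.0]), ([281, 203], 0.44, [366.0, -310.0])]
fork_mid [([232, 193], 0.58, [403.0, -174.0])] | [([250, 234], 0.55, [396.0, -168.0])]
driver_mid [([164, 207], 0.52, [369.0, 10.0])] | [([236, 287], 0.87, [366.0, -3.0])]
```

View pics/a.png

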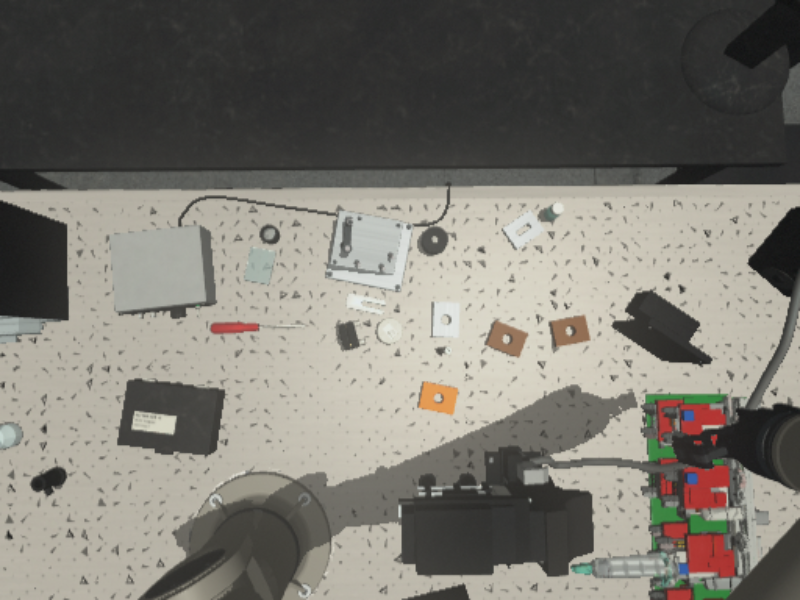

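View pics/b.png

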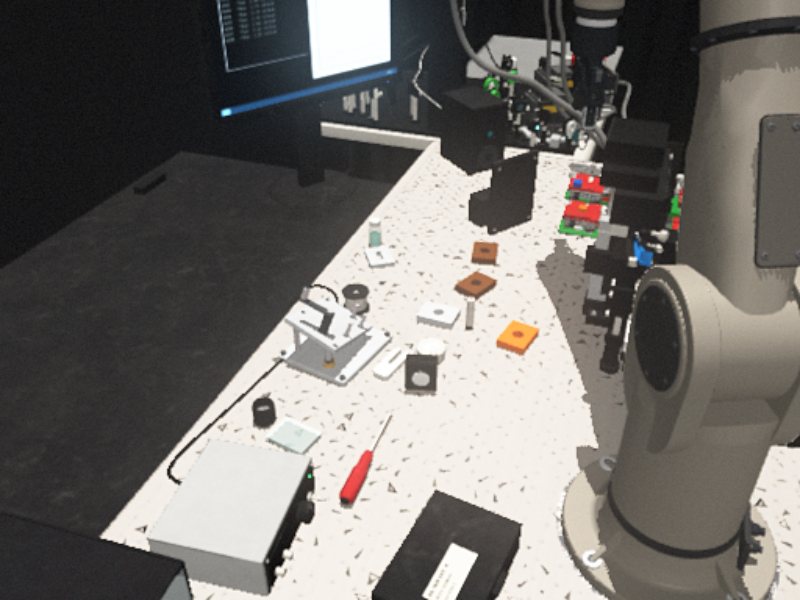

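The top view shows the white spacer at (446,320) and the glass at (260,265). The slit plate is at (522,230), beside the vial at (552,212), and the jig is at (370,248). The brown and orange plates are decoys. A steel post stands just below the spacer at (443,350). Next I move so the wrist camera can see the jig and spacer.

```bash
cat >> h.py <<'E'
def go(x,y,z,yaw=None,s=None):
    s=s or bot.get_state(); R=Ro.from_euler('xyz',s["orientation"],degrees=True).as_matrix()
    d=R.T@(np.array([x,y,z])-s["eef_pos"])
    t=0 if yaw is None else (-(yaw-s["orientation"][2])+180)%360-180
    print("ROW",(d/1000).round(4).tolist(),"turn",round(np.radians(t),4),"rows>=",int(np.ceil(max(np.linalg.norm(d)/62.5,abs(t)/10.7))))
E
python3 - <<'E'
from h import *
print(bot.grab_frame("wrist")["hand_eye"].round(2),bot.grab_frame("wrist")["K"])
go(450,-245,330,0)
E
```

```text
[[  -0.     -0.96   -0.27   69.  ]
 [   1.     -0.     -0.     -0.49]
 [   0.     -0.27    0.96 -143.11]
 [   0.      0.      0.      1.  ]] [[266.05583684   0.         254.79302724]
 [  0.         266.05583684 190.70829945]
 [  0.           0.           1.        ]]
ROW [0.3472, -0.2982, -0.0987] turn 0.3277 rows>= 8
```

```bash
python3 -m handwheel '[[0.35,-0.3,-0.1,0.328],[0.35,-0.3,-0.1,0.328],[0.35,-0.3,-0.1,0.328],[0.35,-0.3,-0.1,0.328],[0.35,-0.3,-0.1,0.328],[0.35,-0.3,-0.1,0.328],[0.35,-0.3,-0.1,0.328],[0.35,-0.3,-0.1,0.328],[0.35,-0.3,-0.1,0.328],[0.35,-0.3,-0.1,0.328],[0.35,-0.3,-0.1,0.328],[0.35,-0.3,-0.1,0.328]]' 1 && python3 - <<'E'
from h import *
w=wrist(); save(w,"w1.png",None,1.56)
for n in "nest dowel_a keeper_pivot keeper_knob spacer_mid filter_mid slit_mid post_mid spool_mid mount_mid vial_mid tube_mid".split():
    z=6 if n.split('_')[0] in('spacer','filter','slit') else 30
    print(n,[(np.round(q["point"],1).tolist(),round(q["p"],2),onz(w,q["point"],z)[:2].round(1).tolist()) for q in bot.pinpoint(w,n)[:4]])
E
```

```text
time_s: 3.3
eef_pos: [451.5, -243.3, 331.0]
orientation: [-180.0, 0.0, -0.1]
force: [0.7, -0.7, -0.1]
opening: 0.998
gripper_force: 0.0
nest [([219.7, 136.2], 0.75, [488.5, -185.0])]
dowel_a [([242.8, 147.2], 0.76, [470.5, -222.6]), ([208.9, 157.0], 0.73, [454.4, -165.6]), ([231.9, 159.4], 0.72, [450.2, -204.0]), ([206.9, 218.2], 0.42, [344.8, -156.5])]
keeper_pivot [([190.5, 139.5], 0.77, [483.3, -136.7])]
keeper_knob [([192.0, 140.3], 0.71, [482.0, -139.1]), ([188.8, 111.8], 0.65, [527.0, -137.0]), ([116.4, 146.5], 0.54, [472.3, -13.1]), ([206.1, 221.2], 0.27, [339.0, -154.8])]
spacer_mid [([292.8, 200.7], 0.95, [369.4, -312.3]), ([411.7, 208.4], 0.89, [353.8, -534.2]), ([351.7, 219.2], 0.84, [332.5, -424.6]), ([285.2, 262.2], 0.69, [241.8, -301.9])]
filter_mid [([113.3, 149.1], 0.75, [465.2, 5.4])]
slit_mid [([380.7, 108.7], 0.9, [531.4, -454.3])]
post_mid [([294.3, 227.8], 0.59, [325.8, -313.3])]
spool_mid [([289.8, 123.7], 0.94, [508.1, -299.2])]
mount_mid [([204.6, 215.7], 0.85, [349.5, -152.7])]
vial_mid [([420.7, 94.5], 0.97, [552.1, -503.7])]
tube_mid [([118.8, 112.6], 0.76, [526.1, -24.7]), ([215.5, 182.9], 0.67, [409.7, -174.7]), ([240.6, 148.7], 0.22, [468.1, -218.9])]
```

View pics/w1.png

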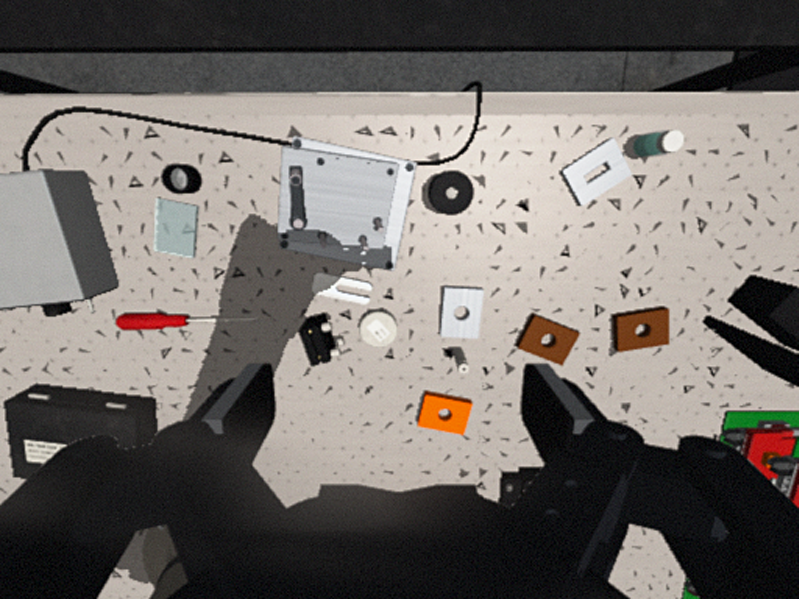

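The wrist view (800-px scale) shows the keeper from its pivot at (298,222) to the knob at (295,178), and dowels near (378,222), (362,240) and (323,240). The spacer is at (460,312), the glass at (176,226) and the slit plate at (597,172). I'll take two closer views and fit the jig pose.

```bash
cat > obs.py <<'E'
import pickle,os
from h import *
NAMES="nest dowel_a keeper_pivot keeper_knob spacer_mid filter_mid slit_mid post_mid".split()
def rec(f,tag):
    D=pickle.load(open("o.pkl","rb")) if os.path.exists("o.pkl") else []
    D.append((tag,{k:np.array(f[k]) for k in "KRt"},{n:[(q["point"],q["p"]) for q in bot.pinpoint(f,n)] for n in NAMES}))
    pickle.dump(D,open("o.pkl","wb"))
E
python3 - <<'E'
from obs import *
rec(bot.grab_frame("top"),"top");rec(bot.grab_frame("side"),"side");rec(wrist(),"w1")
go(400,-180,250,0)
E
python3 -m handwheel '[[-0.05,-0.06,0.08,0],[-0.05,-0.06,0.08,0],[-0.05,-0.06,0.08,0],[-0.05,-0.06,0.08,0],[-0.05,-0.06,0.08,0]]' && python3 -c '
from obs import *
rec(wrist(),"w2")' && python3 -m handwheel '[[0.02,0.09,0,0],[0.02,0.09,0,0],[0.02,0.09,0,0],[0.02,0.09,0,0]]' && python3 - <<'E'
from obs import *
w=wrist(); rec(w,"w3"); save(w,"w3.png",None,1.56)
D=pickle.load(open("o.pkl","rb"))
for tag,f,o in D:
    for n in NAMES: print(tag,n,[(np.round(p,1).tolist(),round(q,2),onz(f,p,6)[:2].round(1).tolist()) for p,q in o[n][:4]])
E
```

```text
ROW [-0.0521, -0.0624, 0.0813] turn -0.0003 rows>= 2
time_s: 5.92
eef_pos: [403.6, -183.3, 252.5]
orientation: [180.0, -0.1, -0.1]
force: [-0.0, 0.0, -0.8]
opening: 1.001
gripper_force: 0.0
time_s: 6.88
eef_pos: [422.0, -271.5, 251.1]
orientation: [-180.0, 0.0, 0.0]
force: [0.5, 0.4, -0.2]
opening: 0.996
gripper_force: 0.0
top nest []
top dowel_a []
top keeper_pivot []
top keeper_knob []
top spacer_mid [([324.8, 218.9], 0.9, [329.9, -425.2]), ([363.3, 208.5], 0.65, [356.8, -531.3]), ([279.6, 253.2], 0.64, [239.6, -300.6]), ([286.1, 203.1], 0.58, [374.1, -320.8])]
top filter_mid [([163.7, 169.5], 0.68, [469.8, 11.7])]
top slit_mid [([333.2, 145.8], 0.78, [530.7, -454.2])]
top post_mid [([285.2, 222.3], 0.46, [322.1, -317.3])]
side nest [([220.9, 206.4], 0.55, [502.8, -244.9]), ([297.2, 199.7], 0.37, [331.3, -336.5])]
side dowel_a [([223.6, 206.5], 0.95, [496.3, -246.8]), ([230.1, 197.7], 0.95, [495.6, -287.4])]
side keeper_pivot [([208.5, 198.8], 0.74, [545.6, -264.4])]
side keeper_knob [([196.3, 183.4], 0.68, [606.2, -318.4]), ([269.2, 236.2], 0.63, [352.7, -176.1])]
side spacer_mid 
[... 2024 characters left out ...]
owel_a [([171.8, 144.7], 0.85, [450.9, -150.4]), ([213.8, 130.0], 0.75, [471.6, -212.1]), ([441.2, 62.5], 0.72, [559.4, -519.1]), ([206.9, 145.1], 0.64, [450.3, -201.2])]
w3 keeper_pivot [([148.0, 123.0], 0.6, [481.3, -119.3])]
w3 keeper_knob [([191.3, 179.0], 0.33, [400.0, -175.3])]
w3 spacer_mid [([286.5, 195.3], 0.91, [374.5, -318.7]), ([352.7, 220.2], 0.6, [333.9, -423.5]), ([269.4, 274.1], 0.57, [237.8, -294.6]), ([423.7, 211.6], 0.57, [348.2, -531.9])]
w3 filter_mid [([59.2, 130.6], 0.86, [470.8, 8.5]), ([188.6, 118.4], 0.27, [487.6, -177.2])]
w3 slit_mid [([391.2, 89.6], 0.96, [525.5, -457.1])]
w3 post_mid [([285.0, 235.7], 0.64, [307.4, -318.4]), ([72.4, 204.1], 0.39, [360.4, 10.2])]
```

View pics/w3.png

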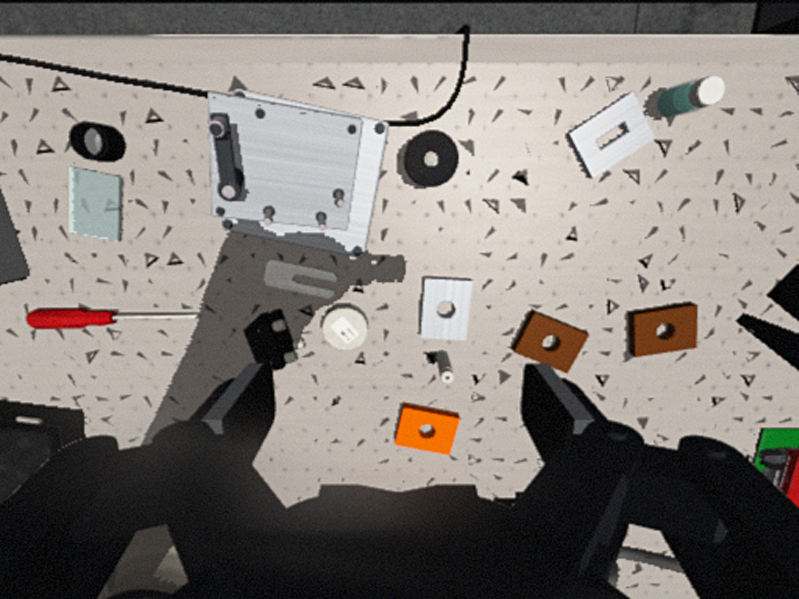

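In this view the knob is at (220,122), the pivot at (230,190), and the dowels at (268,213), (322,218) and (338,195). The spacer is at (446,309) with its long edge roughly along x, and the post stands right below it at (440,365). Next I fit the nest pose and the plates' yaw.

```bash
cat > fit.py <<'E'
from obs import *
from scipy.optimize import least_squares
k=.4
M={'c':(-4,-33,23.5),'b':(-25.5,-21,23.5),'a':(-25.5,21,23.5),'p':(0,47,35.5),'k':(44*np.cos(k),47+44*np.sin(k),44.),'o':(0,0,0)}
O={'w1':dict(a=(209.5,154.5),b=(235.9,159),c=(243.2,150.5),p=(191,139.4),k=(188.8,113),o=(221,136.1)),
'w2':dict(a=(244.3,129),b=(277.3,133.3),c=(290.8,116.8),p=(228.3,102.3),k=(228.4,61.7),o=(261.7,101.8)),
'w3':dict(a=(171.8,144.7),b=(206.9,145.1),c=(213.8,130),p=(148,123),k=(141,80),o=(189.8,117.3)),
'side':dict(p=(208.5,199),k=(196,183.5),o=(218.5,206.8))}
D={t:f for t,f,o in pickle.load(open("o.pkl","rb"))}
def res(v,full=False):
    R=Ro.from_rotvec(v[3:]).as_matrix();r=[];L=[]
    for t,d in O.items():
        for n,p in d.items():
            e=proj(D[t],R@np.array(M[n])+v[:3])-p; r+=list(e*(0.4 if n=='o' else 1)); L.append((t,n,e.round(1).tolist()))
    tilt=np.degrees(np.arccos(R[2,2])); r.append((tilt-21)*2)
    return L if full else np.array(r)
b=min((least_squares(res,np.r_[480,-190,60,Ro.from_euler('xyz',[a,c,-8],degrees=True).as_rotvec()],loss='soft_l1') for a in(15,5) for c in(-18,-10)),key=lambda s:s.cost)
v=b.x;R=Ro.from_rotvec(v[3:]).as_matrix()
if __name__=="__main__":
    np.savez("nest.npz",R=R,o=v[:3])
    print(b.cost,v[:3].round(1),R.round(3),"tilt",np.degrees(np.arccos(R[2,2])),"euler",Ro.from_matrix(R).as_euler('xyz',degrees=True).round(1))
    for l in res(v,True): print(l)
E
python3 fit.py; cat > rect.py <<'E'
from h import *
def rect(f,cx,cy,z,h=45,s=4):
    # world patch, rows: x decreasing, cols: y decreasing
    n=2*h*s; g=(np.arange(n)/s-h); Y,X=np.meshgrid(cy-g,cx-g)
    P=np.stack([X,Y,np.full_like(X,z)],-1)@np.array(f["R"]).T+f["t"]; q=P@f["K"].T
    return cv2.remap(f["image"],(q[...,0]/q[...,2]).astype(np.float32),(q[...,1]/q[...,2]).astype(np.float32),cv2.INTER_CUBIC)
E
python3 - <<'E'
from rect import *
f=wrist(); ims=[]
for c,z in(((373,-318),12),((469,8),8),((526,-457),8)): ims.append(rect(f,*c,z,h=45,s=3))
cv2.imwrite("pics/r1.png",np.hstack(ims)[:,:,::-1])
E
```

```text
49.357827865335715 [ 487.5 -190.8   45. ] [[ 0.94   0.187 -0.284]
 [-0.263  0.929 -0.261]
 [ 0.215  0.32   0.923]] tilt 22.68964749766346 euler [ 19.1 -12.4 -15.7]
('w1', 'a', [-0.9, 2.4])
('w1', 'b', [-1.1, 1.6])
('w1', 'c', [2.0, -1.3])
('w1', 'p', [3.7, 2.2])
('w1', 'k', [-2.0, -0.2])
('w1', 'o', [1.9, 1.9])
('w2', 'a', [0.5, -2.4])
('w2', 'b', [-1.0, -0.7])
('w2', 'c', [-0.5, 0.9])
('w2', 'p', [2.2, 1.0])
('w2', 'k', [-4.1, -2.0])
('w2', 'o', [-0.5, 2.2])
('w3', 'a', [0.6, -2.9])
('w3', 'b', [-0.1, 2.0])
('w3', 'c', [5.7, 2.6])
('w3', 'p', [2.6, -2.6])
('w3', 'k', [-6.3, -0.4])
('w3', 'o', [2.1, 1.4])
('side', 'p', [1.7, -0.3])
('side', 'k', [-2.9, 4.4])
('side', 'o', [-1.5, 0.4])
```

View pics/r1.png

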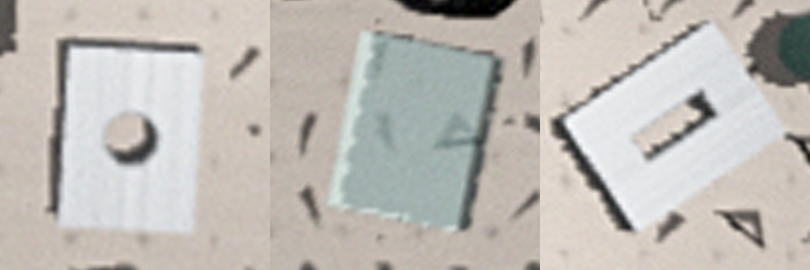

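The rectified patches (3 px/mm) give these poses:

| Plate | Centre (mm) | Long-axis yaw |
|---|---|---|
| Spacer | (372, -316) | -2.2° |
| Glass | (470, 5) | -11.3° |
| Slit | (529.5, -456) | -56.5° |

All three measure about 45 x 60 mm, as they should. I'll refit the nest with the keeper angle free, adding two closer views.

```bash
python3 - <<'E'
from h import *
go(400,-200,170,0)
E
python3 -m handwheel '[[-0.02,-0.075,0.08,0],[-0.02,-0.075,0.08,0],[-0.02,-0.075,0.08,0],[-0.02,-0.075,0.08,0],[-0.02,-0.075,0.08,0]]' && python3 - <<'E'
from obs import *
w=wrist(); rec(w,"w4"); save(w,"w4.png",(130,0,400,202),2.96)
for n in NAMES[:5]: print(n,[(np.round(q["point"],1).tolist(),round(q["p"],2)) for q in bot.pinpoint(w,n)[:4]])
E
```

```text
ROW [-0.0221, -0.0722, 0.0814] turn 0.0 rows>= 2
time_s: 8.0
eef_pos: [403.3, -198.6, 172.4]
orientation: [179.9, -0.1, -0.1]
force: [-0.5, -0.6, -0.3]
opening: 0.999
gripper_force: 0.0
nest [([245.8, 96.5], 0.98), ([237.3, 179.1], 0.65), ([194.2, 37.2], 0.28)]
dowel_a [([268.5, 134.6], 0.86), ([225.8, 126.9], 0.82), ([285.6, 115.4], 0.63)]
keeper_pivot [([197.2, 97.0], 0.98), ([224.3, 130.1], 0.71)]
keeper_knob [([194.4, 36.6], 0.75)]
spacer_mid [([434.4, 227.6], 0.85), ([331.1, 295.2], 0.83), ([354.3, 200.7], 0.58), ([75.4, 63.9], 0.56)]
```

View pics/w4.png

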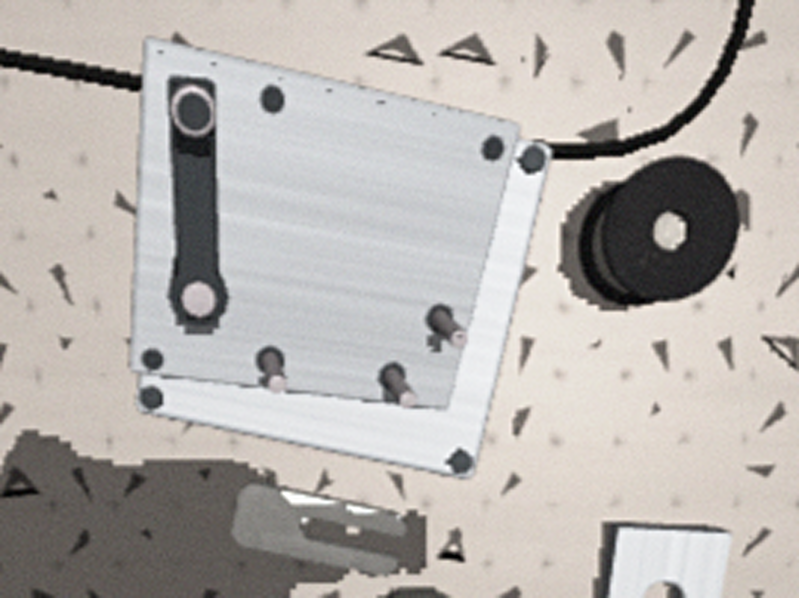

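This close view shows everything needed for a PnP. The face corners are at (145,38), (520,122), (445,410) and (132,370). The dowel tips are at (278,384), (405,399) and (460,339), the pivot screw at (197,299) and the knob top at (194,108).

```bash
cat > fit2.py <<'E'
from obs import *
from scipy.optimize import least_squares
px=lambda u,v:(u/2.96+130,v/2.96)
P=[((56,65,0),px(145,38)),((56,-45,0),px(520,122)),((-36,-45,0),px(445,410)),((-36,65,0),px(132,371)),
((-25.5,21,23.5),px(278,384)),((-25.5,-21,23.5),px(405,399)),((-4,-33,23.5),px(460,339)),((0,47,38.5),px(197,299))]
D={t:f for t,f,o in pickle.load(open("o.pkl","rb"))}; F=D['w4']
def res(v):
    R=Ro.from_rotvec(v[3:6]).as_matrix();r=[]
    for X,p in P: r+=list(proj(F,R@np.array(X)+v[:3])-p)
    K=np.array((44*np.cos(v[6]),47+44*np.sin(v[6]),52.5)); r+=list(proj(F,R@K+v[:3])-px(194,108))
    r.append((np.degrees(np.arccos(R[2,2]))-21)*.5)
    return np.array(r)
b=least_squares(res,np.r_[487,-190,45,Ro.from_euler('xyz',[19,-12,-15],degrees=True).as_rotvec(),.4],loss='soft_l1')
v=b.x;R=Ro.from_rotvec(v[3:6]).as_matrix();np.savez("nest.npz",R=R,o=v[:3])
print(b.cost,v[:3].round(1),"keeper ang",v[6].round(3),R.round(3).tolist(),"tilt",np.degrees(np.arccos(R[2,2])),"eul",Ro.from_matrix(R).as_euler('xyz',degrees=True).round(1));print(b.fun[:-1].reshape(-1,2).round(1).tolist())
for t,n,X,p in (('w1','p',(0,47,35.5),(191,139.4)),('w2','p',(0,47,35.5),(228.3,102.3)),('w3','a',(-25.5,21,23.5),(171.8,144.7)),('side','p',(0,47,35.5),(208.5,199)),('top','p',(0,47,35.5),(224,158))): print(t,n,(proj(D[t],R@np.array(X)+v[:3])-p).round(1))
E
python3 fit2.py
```

```text
2.4607696824148215 [ 489.1 -190.1   46.8] keeper ang 0.111 [[0.949, 0.132, -0.288], [-0.194, 0.961, -0.198], [0.251, 0.243, 0.937]] tilt 20.442634387351887 eul [ 14.6 -14.5 -11.5]
[[-0.3, -0.3], [0.3, 0.8], [1.0, 0.2], [-0.7, 0.5], [-0.4, -0.5], [0.5, -0.2], [-0.8, -0.6], [0.5, -0.5], [-0.1, 0.8]]
w1 p [0.8 2.9]
w2 p [-1.7  2.1]
w3 a [-0.2 -3.1]
side p [1.4 1.3]
top p [-2.6  0.3]
```

The fit residuals are under 1 px, the tilt is 20.4° and the keeper's value is about 0.29. Now I go above the spacer.

```bash
python3 - <<'E'
from h import *
go(372,-316,80,-2.2)
E
```

```text
ROW [-0.0301, 0.1187, 0.0913] turn 0.0382 rows>= 3
```

```bash
python3 -m handwheel '[[-0.03,0.119,0.04,0.038],[-0.03,0.119,0.06,0.038],[-0.03,0.119,0.091,0.038],[-0.03,0.119,0.091,0.038],[-0.03,0.119,0.091,0.038],[-0.03,0.119,0.091,0.038]]' 0.4 && cat > plate.py <<'E'
from rect import *
def plate(f,c,z,name,white=True):
    im=rect(f,c[0],c[1],z,h=50,s=4); save({"image":im},name)
    g=cv2.GaussianBlur(im,(5,5),0).astype(int); hsv=cv2.cvtColor(im,cv2.COLOR_RGB2HSV).astype(int)
    d=g[...,0]-g[...,2]   # table is warm: R-B>0
    m=((d<5)&(g.min(2)>(140 if white else 110))).astype(np.uint8)
    m=cv2.morphologyEx(m,cv2.MORPH_OPEN,np.ones((7,7),np.uint8))
    cs=max(cv2.findContours(m,0,2)[0],key=cv2.contourArea); (u,v),(w,h),a=cv2.minAreaRect(cs)
    b=cv2.boxPoints(((u,v),(w,h),a)); e=[b[1]-b[0],b[2]-b[1]]; e=max(e,key=np.linalg.norm)
    yaw=(np.degrees(np.arctan2(-e[0],-e[1]))+90)%180-90
    print("centre",round(c[0]+50-v/4,1),round(c[1]+50-u/4,1),"size",w/4,h/4,"long yaw",round(yaw,1))
E
python3 - <<'E'
from plate import *
f=wrist(); plate(f,(372,-316),12,"s1.png"); print([(np.round(q["point"],1).tolist(),onz(f,q["point"],12)[:2].round(1)) for q in bot.pinpoint(f,"spacer_mid")[:2]])
E
```

```text
time_s: 9.45
eef_pos: [373.6, -316.0, 81.9]
orientation: [179.9, -0.1, -2.1]
force: [-1.0, -0.6, -0.0]
opening: 0.698
gripper_force: 0.0
centre 390.2 -317.7 size 45.695091247558594 23.266300201416016 long yaw 86.6
[([375.1, 237.3], array([ 336.6, -419.1])), ([257.5, 202.1], array([ 372.8, -317.5]))]
```

```bash
python3 -m handwheel '[[-0.0015,0.0015,0.05,0.018],[-0.0015,0.0015,0.074,0.018],[-0.0015,0.0015,0.08,0.018],[-0.0015,0.0015,0.08,0.018]]' && python3 -m handwheel '[[0,0,0,0],[0,0,0,0],[0,0,0,0],[0,0,0,0],[0,0,0,0]]' -1 25 && python3 -m handwheel '[[0,0,-0.03,0],[0,0,-0.07,0],[0,0,-0.07,0]]'
```

```text
time_s: 10.05
eef_pos: [371.1, -317.9, 0.9]
orientation: [180.0, -0.0, -3.2]
force: [0.9, -0.2, 0.8]
opening: 0.699
gripper_force: 0.0
time_s: 10.68
eef_pos: [371.4, -318.3, 1.5]
orientation: [179.9, -0.1, -3.2]
force: [-0.8, 1.0, 7.9]
opening: 0.515
gripper_force: 27.1
time_s: 11.05
eef_pos: [372.3, -319.2, 73.2]
orientation: [179.8, -0.3, -3.2]
force: [0.4, 0.0, -0.8]
opening: 0.518
gripper_force: 26.3
```

```bash
python3 - <<'E'
from plate import *
s=bot.get_state(); print(s["force"],s["eef_pos"],s["opening"]); f=wrist(); save(f,"g1.png",(130,130,386,322),2)
E
```

```text
[ 0.43885847  0.04516542 -0.75954464] [ 372.27849755 -319.20045823   73.1729728 ] 0.5183927038042714
```

View pics/g1.png

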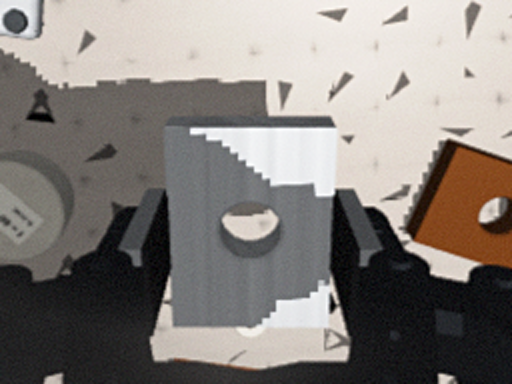

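The spacer is held centred between the fingers (plate at (250,220), brown decoy at right). I'll set it back down and regrip higher, so that it protrudes below the fingertips and can pivot when it touches the tilted face.

```bash
python3 -m handwheel '[[0,0,0.05,0],[0,0,0.066,0],[0,0,0.071,0],[0,0,0.071,0]]' && python3 -m handwheel '[[0,0,0,0],[0,0,0,0],[0,0,-0.006,0],[0,0,-0.006,0]]' 0.25 && python3 -m handwheel '[[0,0,0,0],[0,0,0,0],[0,0,0,0],[0,0,0,0]]' -1 22 && python3 -m handwheel '[[0,0,-0.06,0],[0,0,-0.12,0],[0,0,-0.15,0],[0,0,-0.15,0],[0,0,-0.15,0]]'
python3 - <<'E'
from h import *
N=np.load("nest.npz");R,o=N["R"],N["o"]
for nx,ny in((5,5),(4,4),(3,5)):
  for yaw in (80,-100): 
    print(nx,ny); p=R@np.array([nx,ny,0])+o; print(p.round(1)); go(p[0],p[1],150,yaw)
print(bot.get_state()["joint_positions"].round(1))
E
```

```text
time_s: 11.6
eef_pos: [370.3, -317.6, -0.9]
orientation: [-180.0, 0.1, -3.2]
force: [-0.1, -0.6, -1.1]
opening: 0.518
gripper_force: 30.1
time_s: 12.1
eef_pos: [370.9, -318.1, 6.0]
orientation: [180.0, -0.1, -3.2]
force: [-0.6, -1.4, -0.9]
opening: 0.621
gripper_force: 0.0
time_s: 12.6
eef_pos: [370.8, -318.0, 5.7]
orientation: [180.0, -0.0, -3.2]
force: [0.2, 0.4, 5.4]
opening: 0.514
gripper_force: 23.1
time_s: 13.22
eef_pos: [369.8, -317.3, 154.3]
orientation: [-179.9, 0.1, -3.2]
force: [0.1, -0.1, -0.2]
opening: 0.514
gripper_force: 23.4
5 5
[ 494.5 -186.3   49.3]
ROW [0.1172, -0.1378, 0.0042] turn -1.4525 rows>= 8
5 5
[ 494.5 -186.3   49.3]
ROW [0.1172, -0.1378, 0.0042] turn 1.6891 rows>= 10
4 4
[ 493.4 -187.    48.8]
ROW [0.1161, -0.137, 0.0042] turn -1.4525 rows>= 8
4 4
[ 493.4 -187.    48.8]
ROW [0.1161, -0.137, 0.0042] turn 1.6891 rows>= 10
3 5
[ 492.6 -185.9   48.8]
ROW [0.1153, -0.1381, 0.0042] turn -1.4525 rows>= 8
3 5
[ 492.6 -185.9   48.8]
ROW [0.1153, -0.1381, 0.0042] turn 1.6891 rows>= 10
[ 37.7  15.6  -5.2 118.3   1.9  46.3 -61.8]
```

```bash
python3 -m handwheel '[[0.115,-0.136,0.004,-1.4525],[0.115,-0.136,0.004,-1.4525],[0.115,-0.136,0.004,-1.4525],[0.115,-0.136,0.004,-1.4525],[0.115,-0.136,0.004,-1.4525],[0.115,-0.136,0.004,-1.4525],[0.115,-0.136,0.004,-1.4525],[0.115,-0.136,0.004,-1.4525],[0.115,-0.136,0.004,-1.4525],[0.115,-0.136,0.004,-1.4525]]' && python3 - <<'E'
from h import *
go(492.3,-187.8,75,80); w=wrist(); save(w,"n1.png",None,1.5)
E
```

```text
time_s: 14.48
eef_pos: [492.4, -188.3, 150.2]
orientation: [-179.9, -0.0, 79.8]
force: [0.1, 1.1, -0.4]
opening: 0.517
gripper_force: 23.4
ROW [0.0004, -0.0, 0.0752] turn -0.0028 rows>= 2
```

View pics/n1.png

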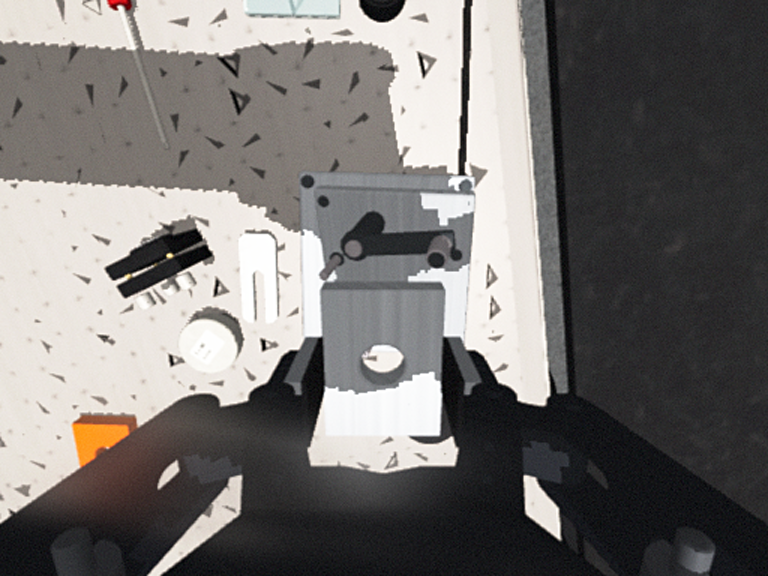

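The plate hangs square to the jig, with the pivot at (352,247) and dowel a at (332,265) clear of it. I lower it in steps and watch the force.

```bash
python3 -m handwheel '[[0,0,0.05,0],[0,0,0.075,0],[0,0,0.079,0],[0,0,0.079,0]]' && python3 -m handwheel '[[0,0,0.003,0],[0,0,0.003,0]]'&& python3 -m handwheel '[[0,0,0.003,0],[0,0,0.003,0]]'
```

```text
time_s: 15.02
eef_pos: [493.1, -188.6, 72.6]
orientation: [180.0, 0.0, 80.0]
force: [-0.3, -2.5, -0.5]
opening: 0.515
gripper_force: 33.3
time_s: 15.28
eef_pos: [493.6, -188.6, 70.1]
orientation: [179.9, 0.0, 80.0]
force: [-0.4, -2.1, 2.2]
opening: 0.513
gripper_force: 34.0
time_s: 15.52
eef_pos: [493.1, -188.5, 66.4]
orientation: [180.0, 0.0, 80.0]
force: [-1.2, -0.3, 2.8]
opening: 0.517
gripper_force: 34.8
```

```bash
python3 -m handwheel '[[0,0,0.003,0],[0,0,0.003,0]]' && python3 -m handwheel '[[0,0,0.003,0],[0,0,0.003,0]]'; python3 -c '
from h import *
save(wrist(),"n2.png",(130,130,386,322),2)'
```

```text
time_s: 15.78
eef_pos: [492.7, -188.4, 63.0]
orientation: [-180.0, -0.0, 80.0]
force: [-0.9, 0.2, 2.2]
opening: 0.515
gripper_force: 35.4
time_s: 16.02
eef_pos: [492.8, -188.4, 60.0]
orientation: [-180.0, -0.0, 80.0]
force: [-0.9, -0.6, 1.8]
opening: 0.52
gripper_force: 35.9
```

View pics/n2.png

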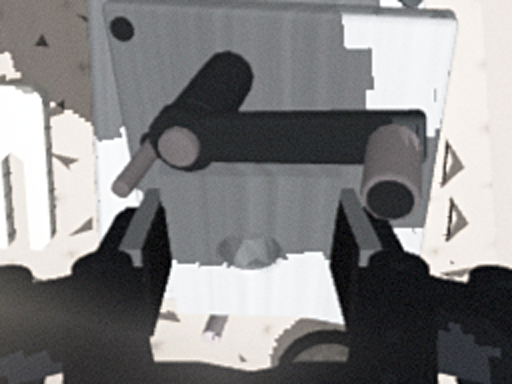

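The plate has pivoted about the fingers to lie along the face (its bore now shows foreshortened at (250,250)). I release it.

```bash
python3 -m handwheel '[[0,0,0,0],[0,0,0,0],[0,0,0,0],[0,0,-0.003,0]]' 0.35 && python3 -m handwheel '[[0,0,-0.01,0],[0,0,-0.03,0],[0,0,-0.06,0],[0,0,-0.09,0],[0,0,-0.09,0],[0,0,-0.09,0]]' && cat > chk.py <<'E'
from plate import *
import sys
N=np.load("nest.npz");R,o=N["R"],N["o"]
def nrect(f,z,s=4,x=(-45,60),y=(-50,70)):
    X,Y=np.meshgrid(np.arange(x[1],x[0],-1/s),np.arange(y[1],y[0],-1/s),indexing='ij')
    P=np.stack([X,Y,np.full_like(X,z)],-1)@R.T+o; P=P@np.array(f["R"]).T+f["t"]; q=P@f["K"].T
    return cv2.remap(f["image"],(q[...,0]/q[...,2]).astype(np.float32),(q[...,1]/q[...,2]).astype(np.float32),cv2.INTER_CUBIC)
def nest_of(f,p,z):
    a,d=ray(f,p); n=R[:,2]; X=a+d*(((o+n*z)-a)@n)/(d@n); return R.T@(X-o)
E
python3 - <<'E'
from chk import *
f=wrist(); print(bot.get_state()["eef_pos"])
for n,z in(("spacer_mid",6),("dowel_a",23.5),("keeper_pivot",35.5),("keeper_knob",44)):
  print(n,[(np.round(q["point"]).tolist(),round(q["p"],2),nest_of(f,q["point"],z)[:2].round(1).tolist()) for q in bot.pinpoint(f,n)[:4]])
E
```

```text
time_s: 16.58
eef_pos: [492.3, -188.3, 63.2]
orientation: [-179.9, -0.0, 80.0]
force: [-0.2, 0.3, -0.2]
opening: 0.675
gripper_force: 0.1
time_s: 17.32
eef_pos: [492.4, -188.1, 153.1]
orientation: [-180.0, -0.0, 80.0]
force: [-0.8, 0.6, -0.4]
opening: 0.675
gripper_force: 0.0
[ 492.15247889 -188.09123426  152.62393523]
spacer_mid [([72.0, 299.0], 0.84, [-324.8, -240.7]), ([252.0, 194.0], 0.83, [2.0, 1.9])]
dowel_a [([216.0, 181.0], 0.84, [-25.7, 22.0]), ([241.0, 233.0], 0.64, [-6.2, -32.9]), ([219.0, 223.0], 0.63, [-27.6, -23.8])]
keeper_pivot [([236.0, 162.0], 0.69, [-1.2, 47.4])]
keeper_knob [([292.0, 166.0], 0.76, [43.4, 51.5])]
```

```bash
cat > pt.py <<'E'
from chk import *
def pt(x,y,z,dz,yaw=80):
    p=R@np.array([x,y,z])+o; print("surf",p.round(1)); go(p[0],p[1],p[2]+dz,yaw)
E
python3 -c '
from pt import *
pt(4,-12,12,10);pt(4,12,12,10)'
```

```text
surf [ 487.8 -204.8   56.2]
ROW [-0.0171, -0.0015, 0.0864] turn 0.0002 rows>= 2
surf [ 491.  -181.7   62. ]
ROW [0.0061, -0.0024, 0.0805] turn 0.0002 rows>= 2
```

```bash
python3 -m handwheel '[[-0.017,-0.0015,0.02,0],[-0.017,-0.0015,0.04,0],[-0.017,-0.0015,0.06,0],[-0.017,-0.0015,0.08,0],[-0.017,-0.0015,0.084,0],[-0.017,-0.0015,0.084,0]]' -1 && python3 -m handwheel '[[0,0,0.003,0],[0,0,0.003,0]]' && python3 -m handwheel '[[0,0,0.002,0],[0,0,0.002,0]]' && python3 -m handwheel '[[0,0,0.002,0],[0,0,0.002,0]]'
```

```text
time_s: 18.32
eef_pos: [488.6, -204.8, 69.3]
orientation: [-180.0, -0.0, 80.0]
force: [0.1, 0.4, 0.5]
opening: 0.002
gripper_force: 0.0
time_s: 18.58
eef_pos: [488.8, -205.1, 66.7]
orientation: [180.0, 0.0, 80.0]
force: [0.5, -0.4, -0.3]
opening: 0.006
gripper_force: 0.0
time_s: 18.82
eef_pos: [488.5, -205.0, 64.3]
orientation: [-180.0, 0.0, 80.0]
force: [0.5, 0.4, -0.8]
opening: -0.001
gripper_force: 0.0
time_s: 19.08
eef_pos: [488.7, -205.0, 62.4]
orientation: [180.0, 0.0, 80.0]
force: [-0.1, -0.8, 0.5]
opening: -0.004
gripper_force: 0.7
```

```bash
python3 -m handwheel '[[0,0,0.0015,0],[0,0,0.0015,0]]' && python3 -m handwheel '[[0,0,0.0015,0],[0,0,0.0015,0]]'
```

```text
time_s: 19.32
eef_pos: [489.0, -205.3, 61.7]
orientation: [180.0, 0.0, 80.0]
force: [-2.3, 1.0, 9.9]
opening: -0.003
gripper_force: 5.0
time_s: 19.58
eef_pos: [489.5, -205.7, 61.3]
orientation: [179.9, 0.1, 80.0]
force: [-5.3, -0.6, 19.6]
opening: -0.002
gripper_force: 10.2
```

```bash
python3 -m handwheel '[[0,0,-0.012,0],[0.023,0,-0.013,0],[0.023,0,-0.011,0],[0.023,0,-0.0095,0],[0.023,0,-0.0095,0]]' && python3 -m handwheel '[[0,0,0.001,0],[0,0,0.001,0]]' && python3 -m handwheel '[[0,0,0.001,0],[0,0,0.001,0]]'
```

```text
time_s: 20.2
eef_pos: [492.1, -183.1, 68.5]
orientation: [-180.0, 0.0, 79.9]
force: [-0.2, 0.1, -0.3]
opening: 0.003
gripper_force: 0.2
time_s: 20.45
eef_pos: [492.4, -183.0, 68.0]
orientation: [-180.0, 0.0, 80.0]
force: [-1.2, -0.9, 3.3]
opening: -0.001
gripper_force: 2.3
time_s: 20.7
eef_pos: [492.5, -183.1, 67.6]
orientation: [180.0, 0.1, 80.0]
force: [-4.2, -1.2, 10.3]
opening: -0.006
gripper_force: 5.7
```

The spacer presses flat: the two contact heights differ by 6.2 mm against about 5.8 expected. Next I check that it is home, then head for the glass.

```bash
python3 -m handwheel '[[0,0,-0.04,0],[0,0,-0.09,0],[0,0,-0.09,0],[0,0,-0.09,0]]' 0.4 && python3 - <<'E'
from chk import *
for i in range(2):
  f=wrist()
  for n,z in(("spacer_mid",12),("dowel_a",23.5)):
    print(n,[(np.round(q["point"]).tolist(),round(q["p"],2),nest_of(f,q["point"],z)[:2].round(1).tolist()) for q in bot.pinpoint(f,n)[:4]])
im=nrect(f,12); cv2.imwrite("pics/n3.png",cv2.resize(im[:,:,::-1],None,fx=1.5,fy=1.5)); print(im.shape)
g=cv2.cvtColor(im,cv2.COLOR_RGB2GRAY)
# profiles: along y at x=+12 ; along x at y=0+-10 , mm step
print("y prof x=10..16", [(70-i/4,int(g[176:200,i:i+4].mean())) for i in range(100,200,4)])
print("x prof y=14..20", [(60-i/4,int(g[i:i+4,200:224].mean())) for i in range(100,220,4)])
print("x prof low y=-8..8", [(60-i/4,int(g[i:i+4,248:312].mean())) for i in range(290,370,4)])
go(470,6,150,-11.3)
E
```

```text
time_s: 21.2
eef_pos: [492.2, -182.4, 156.4]
orientation: [-180.0, 0.0, 80.0]
force: [-0.9, 0.0, -1.4]
opening: 0.7
gripper_force: 0.0
spacer_mid [([253.0, 201.0], 0.77, [3.5, 3.3]), ([77.0, 300.0], 0.58, [-305.4, -224.4])]
dowel_a [([217.0, 188.0], 0.83, [-26.5, 20.5]), ([240.0, 238.0], 0.61, [-8.2, -34.4])]
spacer_mid [([255.0, 202.0], 0.73, [4.3, 3.2]), ([74.0, 302.0], 0.56, [-315.4, -231.5])]
dowel_a [([220.0, 189.0], 0.88, [-24.6, 20.6]), ([225.0, 228.0], 0.82, [-24.5, -24.3]), ([244.0, 240.0], 0.79, [-5.4, -35.6])]
(420, 480, 3)
y prof x=10..16 [(45.0, 78), (44.0, 40), (43.0, 38), (42.0, 41), (41.0, 41), (40.0, 41), (39.0, 41), (38.0, 42), (37.0, 40), (36.0, 39), (35.0, 41), (34.0, 41), (33.0, 36), (32.0, 50), (31.0, 90), (30.0, 110), (29.0, 119), (28.0, 164), (27.0, 220), (26.0, 224), (25.0, 240), (24.0, 241), (23.0, 241), (22.0, 241), (21.0, 240)]
x prof y=14..20 [(35.0, 239), (34.0, 239), (33.0, 239), (32.0, 238), (31.0, 237), (30.0, 237), (29.0, 239), (28.0, 241), (27.0, 242), (26.0, 240), (25.0, 201), (24.0, 145), (23.0, 181), (22.0, 239), (21.0, 241), (20.0, 241), (19.0, 243), (18.0, 243), (17.0, 242), (16.0, 241), (15.0, 240), (14.0, 239), (13.0, 239), (12.0, 241), (11.0, 242), (10.0, 242), (9.0, 243), (8.0, 244), (7.0, 243), (6.0, 238)]
x prof low y=-8..8 [(-12.5, 239), (-13.5, 242), (-14.5, 242), (-15.5, 241), (-16.5, 240), (-17.5, 240), (-18.5, 241), (-19.5, 241), (-20.5, 242), (-21.5, 242), (-22.5, 240), (-23.5, 237), (-24.5, 238), (-25.5, 240), (-26.5, 240), (-27.5, 238), (-28.5, 234), (-29.5, 232), (-30.5, 243), (-31.5, 251)]
ROW [0.1814, -0.0544, 0.0061] turn 1.5937 rows>= 9
```

```bash
python3 - <<'E'
from chk import *
im=cv2.resize(cv2.imread("pics/n3.png"),(480,420)); g=cv2.cvtColor(im,cv2.COLOR_BGR2GRAY)
P=lambda a:[int(v) for v in a]
print("x prof y=0, from +14:",P(g[184:300:4,276:284].mean(1)))
print("y prof x=0, from +14:",P(g[236:244,224:340:4].mean(0)))
print("y prof x=10..16 from -22:",P(g[176:200,368:440:4].mean(0)))
print("x edge at y=22,10,0,-10,-22 dark row:",[60-(120+np.argmin(g[120:180,c-8:c+8].mean(1)))/4 for c in(192,240,280,320,368)])
E
```

```text
x prof y=0, from +14: [240, 240, 242, 244, 247, 223, 157, 157, 213, 219, 220, 232, 244, 243, 235, 227, 202, 169, 156, 151, 149, 141, 159, 218, 248, 241, 239, 240, 242]
y prof x=0, from +14: [245, 244, 244, 246, 246, 245, 239, 237, 239, 240, 240, 240, 242, 244, 241, 194, 144, 125, 128, 130, 125, 118, 122, 200, 236, 244, 247, 246, 246]
y prof x=10..16 from -22: [241, 241, 241, 241, 241, 241, 241, 241, 241, 241, 240, 240, 240, 241, 247, 246, 240, 240]
x edge at y=22,10,0,-10,-22 dark row: [np.float64(23.5), np.float64(23.5), np.float64(23.5), np.float64(23.5), np.float64(23.5)]
```

The bore centre is at about (0, -0.5) with square edges, so the spacer is home. Now the glass.

```bash
python3 -m handwheel '[[0.181,-0.054,0.006,1.594],[0.181,-0.054,0.006,1.594],[0.181,-0.054,0.006,1.594],[0.181,-0.054,0.006,1.594],[0.181,-0.054,0.006,1.594],[0.181,-0.054,0.006,1.594],[0.181,-0.054,0.006,1.594],[0.181,-0.054,0.006,1.594],[0.181,-0.054,0.03,1.594],[0.181,-0.054,0.05,1.594],[0.181,-0.054,0.05,1.594],[0.181,-0.054,0.05,1.594]]' && python3 - <<'E'
from plate import *
s=bot.get_state();print(s["eef_pos"],s["orientation"]); f=wrist(); im=rect(f,470,5,8,h=50,s=4); cv2.imwrite("pics/gl.png",im[:,:,::-1])
print([(q["p"],onz(f,q["point"],4)[:2].round(1)) for q in bot.pinpoint(f,"filter_mid")[:2]])
g=cv2.GaussianBlur(im,(5,5),0).astype(int); d=g[...,0]-g[...,2]
m=((d<-2)&(g.min(2)>70)).astype(np.uint8); m=cv2.morphologyEx(m,cv2.MORPH_OPEN,np.ones((7,7),np.uint8))
for c in sorted(cv2.findContours(m,0,2)[0],key=cv2.contourArea)[-2:]:
    (u,v),(w,h),a=cv2.minAreaRect(c); print("c",470+50-v/4,5+50-u/4,w/4,h/4,a)
E
```

```text
time_s: 23.0
eef_pos: [471.1, 5.4, 107.2]
orientation: [-180.0, -0.0, -11.3]
force: [-0.2, -0.0, 0.2]
opening: 0.693
gripper_force: 0.0
[471.11953702   5.43073301 107.18142775] [-1.79991214e+02 -1.40644729e-02 -1.13172760e+01]
[(0.67, array([469.5,   5.5]))]
c 470.27220153808594 6.54638671875 45.19877624511719 60.053863525390625 11.195112228393555
```

```bash
python3 -m handwheel '[[-0.001,-0.0005,0.06,0],[-0.001,-0.0005,0.095,0],[-0.001,-0.0005,0.103,0],[-0.001,-0.0005,0.103,0]]' && python3 -m handwheel '[[0,0,0,0],[0,0,0,0],[0,0,0,0],[0,0,0,0],[0,0,0,0]]' -1 20 && python3 -m handwheel '[[0,0,-0.03,0],[0,0,-0.08,0],[0,0,-0.14,0],[0,0,-0.14,0],[0,0,-0.14,0]]'; python3 -c '
from pt import *
print("above home+3");pt(3,3,0,110);print(bot.get_state()["joint_positions"].round(0))'
```

```text
time_s: 23.6
eef_pos: [470.5, 6.1, 4.4]
orientation: [-180.0, -0.0, -11.3]
force: [0.8, 0.2, -0.5]
opening: 0.704
gripper_force: 0.0
time_s: 24.22
eef_pos: [471.3, 6.1, 5.2]
orientation: [-180.0, -0.2, -11.3]
force: [0.4, 0.3, 7.9]
opening: 0.503
gripper_force: 21.6
time_s: 24.85
eef_pos: [469.7, 5.8, 144.1]
orientation: [180.0, -0.0, -11.3]
force: [-0.4, 0.5, -1.0]
opening: 0.502
gripper_force: 20.5
above home+3
surf [ 492.3 -187.8   48.3]
ROW [0.0603, 0.1853, -0.0142] turn -1.5942 rows>= 9
[   5.   15.  -15.  120.    6.   45. -115.]
```

```bash
python3 -m handwheel '[[0.06,0.185,-0.014,-1.594],[0.06,0.185,-0.014,-1.594],[0.06,0.185,-0.014,-1.594],[0.06,0.185,-0.014,-1.594],[0.06,0.185,-0.014,-1.594],[0.06,0.185,-0.014,-1.594],[0.06,0.185,-0.014,-1.594],[0.06,0.185,-0.014,-1.594],[0.06,0.185,-0.014,-1.594],[0.06,0.185,-0.014,-1.594],[0.06,0.185,-0.014,-1.594]]'; python3 - <<'E'
from pt import *
pt(2.5,2.5,12,29)
f=wrist();print([(q["p"],np.round(q["point"]),onz(f,q["point"],f and bot.get_state()["eef_pos"][2]-1)[:2].round(1)) for q in bot.pinpoint(f,"filter_mid")[:3]])
E
```

```text
time_s: 26.22
eef_pos: [491.8, -187.0, 156.8]
orientation: [-179.9, -0.0, 79.8]
force: [0.3, 1.2, 0.8]
opening: 0.504
gripper_force: 20.5
surf [ 488.3 -190.6   59.3]
ROW [-0.0042, -0.0026, 0.0685] turn -0.003 rows>= 2
[(0.82, array([257., 240.]), array([ 492.8, -188.4]))]
```

```bash
python3 -m handwheel '[[-0.004,-0.0025,0.04,-0.003],[-0.004,-0.0025,0.066,-0.003],[-0.004,-0.0025,0.071,-0.003],[-0.004,-0.0025,0.071,-0.003]]' && python3 -m handwheel '[[0,0,0.002,0],[0,0,0.003,0],[0,0,0.003,0]]' && python3 -m handwheel '[[0,0,0.002,0],[0,0,0.003,0],[0,0,0.003,0]]'
```

```text
time_s: 26.82
eef_pos: [489.7, -190.5, 87.2]
orientation: [180.0, -0.0, 80.2]
force: [0.2, -0.0, -0.8]
opening: 0.505
gripper_force: 20.6
time_s: 27.2
eef_pos: [489.5, -190.8, 84.2]
orientation: [180.0, 0.0, 80.2]
force: [0.4, 0.0, -0.4]
opening: 0.504
gripper_force: 20.6
time_s: 27.58
eef_pos: [489.2, -190.6, 80.7]
orientation: [-180.0, -0.0, 80.2]
force: [-0.1, -0.4, -0.5]
opening: 0.499
gripper_force: 20.6
```

```bash
python3 -m handwheel '[[0,0,0.001,0],[0,0,0.002,0],[0,0,0.002,0]]' && python3 -m handwheel '[[0,0,0.001,0],[0,0,0.002,0],[0,0,0.002,0]]' && python3 -m handwheel '[[0,0,0.001,0],[0,0,0.002,0],[0,0,0.002,0]]'
```

```text
time_s: 27.95
eef_pos: [489.2, -190.6, 78.7]
orientation: [-180.0, -0.0, 80.2]
force: [-0.4, -0.9, 0.2]
opening: 0.503
gripper_force: 20.6
time_s: 28.32
eef_pos: [489.5, -190.7, 76.9]
orientation: [180.0, 0.0, 80.2]
force: [-0.0, 0.1, 0.9]
opening: 0.496
gripper_force: 20.1
time_s: 28.7
eef_pos: [489.1, -190.7, 74.6]
orientation: [-180.0, -0.0, 80.2]
force: [-0.4, 0.2, -0.2]
opening: 0.485
gripper_force: 20.2
```

```bash
python3 - <<'E'
from pt import *
f=wrist();z=bot.get_state()["eef_pos"][2]
print([(q["p"],np.round(q["point"]),onz(f,q["point"],z)[:2].round(1)) for q in bot.pinpoint(f,"filter_mid")[:3]])
save(f,"gl2.png",(130,130,386,322),2)
t=bot.grab_frame("side"); print([(q["p"],np.round(q["point"])) for q in bot.pinpoint(t,"filter_mid")[:3]],proj(t,(489,-190.6,z)))
E
```

```text
[(0.74, array([254., 236.]), array([ 488.9, -189.2]))]
[(0.58, array([267., 237.])), (0.56, array([216., 200.])), (0.35, array([230., 191.]))] [215.72773327 196.74726015]
```

View pics/gl2.png

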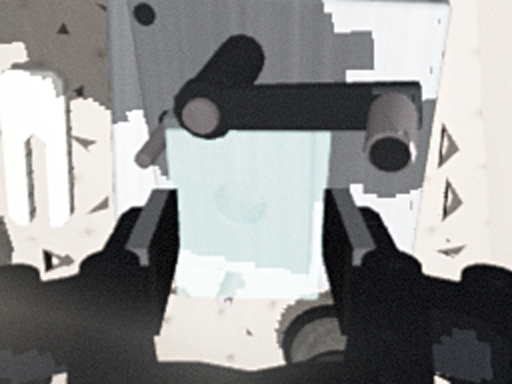

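The glass is held square and has started to tilt. Its uphill edge (row 125) is just short of the post, and dowel c shows through it at (230,285). I release it here. That was the tenth and last picture, so I rely on numbers from now on.

```bash
python3 -m handwheel '[[0,0,0.001,0],[0,0,0.001,0],[0,0,0.001,0],[0,0,-0.002,0]]' 0.35 && python3 -m handwheel '[[0,0,-0.01,0],[0,0,-0.03,0],[0,0,-0.06,0],[0,0,-0.08,0],[0,0,-0.08,0],[0,0,-0.08,0]]' -1 && python3 - <<'E'
from pt import *
f=wrist(); print(bot.get_state()["eef_pos"])
for n,z in(("filter_mid",16),("dowel_a",23.5),("keeper_pivot",35.5),("keeper_knob",44)):
  print(n,[(np.round(q["point"]).tolist(),round(q["p"],2),nest_of(f,q["point"],z)[:2].round(1).tolist()) for q in bot.pinpoint(f,n)[:4]])
im=nrect(f,20);d=im.astype(int);d=d[...,0]-d[...,2]
P=lambda a:[int(v) for v in a]
print("x prof R-B y=14..20 from 35:",P(d[100:180:4,200:224].mean(1)),"\ny=-16..-10",P(d[100:180:4,320:344].mean(1)))
print("x low y-8..8 from -14:",P(d[296:380:4,248:312].mean(1)))
print("y prof x=10..16 from -22",P(d[176:200,368:440:4].mean(0)),"\ny up x=-18..-12 from 42",P(d[288:312,112:176:4].mean(0)))
pt(4,-12,20,12);pt(4,12,20,10)
E
```

```text
time_s: 29.4
eef_pos: [488.5, -190.5, 76.4]
orientation: [-179.9, -0.0, 80.2]
force: [0.5, -0.6, 0.4]
opening: 0.673
gripper_force: 0.0
time_s: 30.15
eef_pos: [488.8, -190.7, 156.4]
orientation: [-180.0, 0.0, 80.2]
force: [-0.5, 0.4, 0.5]
opening: 0.002
gripper_force: 0.0
[ 488.63214299 -190.5338799   156.095963  ]
filter_mid [([250.0, 200.0], 0.81, [-0.4, -3.2])]
dowel_a [([220.0, 177.0], 0.88, [-24.8, 22.1]), ([116.0, 177.0], 0.18, [-137.9, 12.0])]
keeper_pivot [([242.0, 158.0], 0.8, [0.3, 47.5])]
keeper_knob [([297.0, 162.0], 0.84, [44.1, 51.0])]
x prof R-B y=14..20 from 35: [-2, -2, -2, -2, -3, -3, -2, -2, -2, -5, -5, -8, -10, -8, -9, -16, -16, -16, -17, -17] 
y=-16..-10 [-2, -3, -3, -2, -2, -3, -2, -2, -2, -6, -3, -7, -13, -10, -11, -17, -17, -17, -17, -18]
x low y-8..8 from -14: [-17, -17, -17, -16, -16, -17, -16, -11, -8, -5, -2, -2, -3, -3, -1, -1, -1, -1, -1, -1, -1]
y prof x=10..16 from -22 [-17, -17, -11, -11, -11, -5, -6, -6, -6, -5, -3, -4, -4, -4, -4, -4, -3, -5] 
y up x=-18..-12 from 42 [-3, -4, -4, -5, -4, -4, -2, -4, -2, -4, -9, -13, -12, -17, -18, -16]
surf [ 485.5 -206.4   63.6]
ROW [-0.0162, -0.0005, 0.0805] turn 0.0031 rows>= 2
surf [ 488.7 -183.3   69.5]
ROW [0.007, -0.0013, 0.0766] turn 0.0031 rows>= 2
```

```bash
python3 -m handwheel '[[-0.016,0,0.05,0],[-0.016,0,0.078,0],[-0.016,0,0.085,0],[-0.016,0,0.085,0]]' && python3 -m handwheel '[[0,0,0.001,0],[0,0,0.001,0]]' && python3 -m handwheel '[[0,0,0.0007,0],[0,0,0.0007,0]]'
```

```text
time_s: 30.9
eef_pos: [486.8, -206.2, 71.9]
orientation: [-180.0, -0.0, 80.2]
force: [-0.1, -1.0, 0.4]
opening: 0.001
gripper_force: 0.0
time_s: 31.15
eef_pos: [487.3, -206.6, 71.8]
orientation: [179.9, 0.0, 80.2]
force: [0.3, -0.4, 0.1]
opening: 0.002
gripper_force: 0.0
time_s: 31.4
eef_pos: [486.6, -206.4, 70.3]
orientation: [180.0, 0.0, 80.2]
force: [-0.0, -0.5, -0.7]
opening: -0.002
gripper_force: 0.1
```

```bash
python3 -m handwheel '[[0,0,0.0007,0],[0,0,0.0007,0]]' && python3 -m handwheel '[[0,0,0.0006,0],[0,0,0.0006,0]]'
```

```text
time_s: 31.65
eef_pos: [486.8, -206.5, 69.7]
orientation: [180.0, 0.0, 80.2]
force: [-0.5, 0.1, 4.4]
opening: -0.002
gripper_force: 1.9
time_s: 31.9
eef_pos: [486.9, -206.6, 69.4]
orientation: [180.0, 0.0, 80.2]
force: [-1.8, 0.2, 8.2]
opening: 0.0
gripper_force: 3.9
```

```bash
python3 -m handwheel '[[0,0,-0.012,0],[0.023,0,-0.012,0],[0.023,0,-0.0085,0],[0.023,0,-0.0085,0]]' && python3 -m handwheel '[[0,0,0.001,0],[0,0,0.001,0]]' && python3 -m handwheel '[[0,0,0.0006,0],[0,0,0.0006,0]]'
```

```text
time_s: 32.4
eef_pos: [490.1, -184.3, 77.1]
orientation: [-180.0, 0.0, 80.2]
force: [0.5, 0.2, 0.2]
opening: 0.002
gripper_force: 0.0
time_s: 32.65
eef_pos: [490.2, -184.4, 76.2]
orientation: [-180.0, 0.0, 80.1]
force: [-0.4, -0.7, 0.2]
opening: 0.002
gripper_force: 0.2
time_s: 32.9
eef_pos: [490.4, -184.2, 75.8]
orientation: [180.0, 0.0, 80.1]
force: [-1.4, -0.5, 2.1]
opening: 0.001
gripper_force: 1.3
```

The glass is flat too (heights 70.0 and 76.0, with a gentle press). Now the slit plate.

```bash
python3 -c '
from h import *
go(528,-456,150,123.5)'; python3 -m handwheel '[[0,0,-0.04,0],[0,0,-0.08,0],[0,0,-0.08,0]]' 0.4; python3 -c '
from pt import *
f=wrist()
for n,z in(("filter_mid",16),("dowel_a",23.5)): print(n,[(np.round(q["point"]).tolist(),round(q["p"],2),nest_of(f,q["point"],z)[:2].round(1).tolist()) for q in bot.pinpoint(f,n)[:4]])
im=nrect(f,20);d=im.astype(int);d=d[...,0]-d[...,2]
P=lambda a:[int(v) for v in a]
print("x up y14..20 from 30:",P(d[120:180:4,200:224].mean(1)))
print("x low y-8..8 from -14:",P(d[296:360:4,248:312].mean(1)))
print("y lo x=10..16 from -20",P(d[176:200,360:440:4].mean(0)),"up x=-18..-12 from 42",P(d[288:312,112:176:4].mean(0)))
go(528,-456,150,123.5)'
```

```text
ROW [-0.2614, 0.0835, -0.0741] turn -0.7566 rows>= 5
time_s: 33.28
eef_pos: [492.7, -184.1, 158.6]
orientation: [179.7, 0.1, 80.2]
force: [0.4, 0.4, -0.6]
opening: 0.639
gripper_force: 0.0
filter_mid [([248.0, 205.0], 0.64, [1.1, -2.1])]
dowel_a [([218.0, 186.0], 0.86, [-24.6, 20.2]), ([222.0, 221.0], 0.8, [-24.5, -18.7]), ([240.0, 238.0], 0.56, [-7.5, -36.9])]
x up y14..20 from 30: [-2, -2, -2, -2, -5, -5, -7, -11, -9, -8, -16, -16, -16, -15, -16]
x low y-8..8 from -14: [-16, -16, -17, -17, -16, -16, -17, -13, -9, -6, -3, -3, -3, -3, -1, -1]
y lo x=10..16 from -20 [-17, -17, -16, -16, -13, -8, -5, -5, -5, -4, -4, -3, 2, 8, 8, 8, 8, 9, 9, 9] up x=-18..-12 from 42 [-4, -4, -5, -4, -5, -4, -3, -4, -4, -5, -10, -11, -11, -16, -18, -16]
ROW [-0.2618, 0.0841, 0.0049] turn -0.7562 rows>= 5
```

```bash
python3 -m handwheel '[[-0.05,0.01,0.005,-0.15],[-0.11,0.03,0.005,-0.3],[-0.16,0.05,0.005,-0.45],[-0.22,0.07,0.005,-0.6],[-0.262,0.084,0.005,-0.756],[-0.262,0.084,0.005,-0.756],[-0.262,0.084,0.03,-0.756],[-0.262,0.084,0.05,-0.756],[-0.262,0.084,0.05,-0.756],[-0.262,0.084,0.05,-0.756]]' && python3 - <<'E'
from plate import *
s=bot.get_state();print(s["eef_pos"],s["orientation"],s["joint_positions"].round(0)); f=wrist(); im=rect(f,528,-456,8,h=50,s=4)
for n in("slit_mid","vial_mid"): print([(round(q["p"],2),onz(f,q["point"],6)[:2].round(1)) for q in bot.pinpoint(f,n)[:2]])
g=cv2.GaussianBlur(im,(5,5),0).astype(int); d=g[...,0]-g[...,2]
for thr in(5,9):
  m=((d<thr)&(g.min(2)>70)).astype(np.uint8); m=cv2.morphologyEx(m,cv2.MORPH_OPEN,np.ones((7,7),np.uint8))
  for c in sorted(cv2.findContours(m,0,2)[0],key=cv2.contourArea)[-2:]:
    (u,v),(w,h),a=cv2.minAreaRect(c); print("c",528+50-v/4,-456+50-u/4,w/4,h/4,a,cv2.contourArea(c)/16)
E
```

```text
time_s: 34.67
eef_pos: [529.0, -455.9, 106.1]
orientation: [180.0, 0.0, 123.5]
force: [-0.1, -0.2, 0.5]
opening: 0.699
gripper_force: 0.0
[ 528.9675987  -455.87406112  106.08556178] [1.79983328e+02 1.51439338e-02 1.23514271e+02] [ 56.  40. -30.  90.  23.  57.  52.]
[(0.66, array([ 531.3, -455.4]))]
[(0.63, array([ 562.9, -515.7]))]
c 556.5 -498.75 26.0 14.0 90.0 267.40625
c 528.855770111084 -456.47115325927734 46.664154052734375 62.33443832397461 56.3099365234375 2803.875
c 556.5 -498.5 26.5 14.5 90.0 289.5
c 518.4903869628906 -466.6730766296387 98.25127410888672 68.78282165527344 56.3099365234375 4502.625
```

```bash
python3 -m handwheel '[[0,0,0.06,0],[0,0,0.094,0],[0,0,0.1025,0],[0,0,0.1025,0]]' && python3 -m handwheel '[[0,0,0,0],[0,0,0,0],[0,0,0,0],[0,0,0,0],[0,0,0,0]]' -1 20 && python3 -m handwheel '[[0,0,-0.04,0],[0,0,-0.1,0],[0,0,-0.16,0],[0,0,-0.16,0],[0,0,-0.16,0]]'; python3 -c '
from pt import *
pt(2.5,2.5,20,94)'
```

```text
time_s: 35.33
eef_pos: [529.2, -456.5, 4.1]
orientation: [180.0, 0.1, 123.5]
force: [-0.0, 0.1, -0.5]
opening: 0.7
gripper_force: 0.0
time_s: 35.95
eef_pos: [529.9, -457.2, 5.5]
orientation: [179.9, 0.2, 123.5]
force: [-0.9, 0.1, 7.8]
opening: 0.505
gripper_force: 21.4
time_s: 36.58
eef_pos: [528.0, -456.3, 163.3]
orientation: [-180.0, 0.0, 123.5]
force: [0.2, -0.7, -1.3]
opening: 0.496
gripper_force: 20.4
surf [ 486.  -192.1   66.8]
ROW [0.2435, 0.1107, 0.0024] turn 0.7588 rows>= 5
```

```bash
python3 -m handwheel '[[0.05,0.02,0.002,0.15],[0.1,0.045,0.002,0.3],[0.15,0.07,0.002,0.45],[0.2,0.09,0.002,0.6],[0.244,0.111,0.002,0.759],[0.244,0.111,0.002,0.759],[0.244,0.111,0.002,0.759],[0.244,0.111,0.002,0.759]]'; python3 - <<'E'
from pt import *
pt(3,3,20,25)
f=wrist();z=bot.get_state()["eef_pos"][2];print([(q["p"],np.round(q["point"]),onz(f,q["point"],z-1)[:2].round(1)) for q in bot.pinpoint(f,"slit_mid")[:3]])
E
```

```text
time_s: 37.58
eef_pos: [486.1, -193.0, 160.5]
orientation: [-179.9, -0.0, 79.9]
force: [-0.1, 0.4, -0.1]
opening: 0.495
gripper_force: 20.5
surf [ 486.6 -191.8   67. ]
ROW [0.0013, 0.0003, 0.0685] turn -0.0016 rows>= 2
[(0.81, array([256., 236.]), array([ 487. , -191.9]))]
```

```bash
python3 -m handwheel '[[0.001,0,0.04,0],[0.001,0,0.065,0],[0.001,0,0.072,0],[0.001,0,0.072,0]]' && python3 -m handwheel '[[0,0,0.002,0],[0,0,0.003,0],[0,0,0.003,0]]' && python3 -m handwheel '[[0,0,0.001,0],[0,0,0.002,0],[0,0,0.002,0]]'  && python3 -m handwheel '[[0,0,0.001,0],[0,0,0.002,0],[0,0,0.002,0]]'
```

```text
time_s: 38.17
eef_pos: [486.5, -191.2, 89.1]
orientation: [-180.0, 0.0, 80.0]
force: [-0.1, -1.7, -2.3]
opening: 0.499
gripper_force: 21.7
time_s: 38.55
eef_pos: [487.0, -190.8, 86.7]
orientation: [179.9, 0.0, 80.0]
force: [1.2, -1.6, 0.2]
opening: 0.498
gripper_force: 21.9
time_s: 38.92
eef_pos: [486.9, -190.5, 84.3]
orientation: [180.0, -0.0, 80.0]
force: [0.1, -0.3, 0.9]
opening: 0.501
gripper_force: 20.6
time_s: 39.3
eef_pos: [486.8, -190.5, 82.3]
orientation: [180.0, -0.0, 80.0]
force: [-0.2, -0.7, 1.1]
opening: 0.476
gripper_force: 19.9
```

```bash
python3 - <<'E'
from pt import *
f=wrist();z=bot.get_state()["eef_pos"][2]
for n in("slit_mid","keeper_knob","keeper_pivot"): print(n,[(round(q["p"],2),np.round(q["point"]),onz(f,q["point"],z)[:2].round(1),nest_of(f,q["point"],{"slit_mid":34,"keeper_knob":44,"keeper_pivot":35.5}[n]).round(1)) for q in bot.pinpoint(f,n)[:2]])
im=rect(f,487,-190.5,z,h=60,s=4);g=cv2.GaussianBlur(im,(5,5),0).astype(int)
G=g.mean(2)
print("y profile at x=+12 strip (world y from -130):",[int(v) for v in G[180:196,0:440:8].mean(0)])
print("y profile at x=-12 strip:",[int(v) for v in G[280:296,0:440:8].mean(0)])
E
```

```text
slit_mid [(0.64, array([256., 232.]), array([ 488.1, -186.5]), array([ 7.6, 12.9, 34. ]))]
keeper_knob [(0.66, array([323., 187.]), array([ 529.8, -166.3]), array([42.5, 51.6, 44. ]))]
keeper_pivot [(0.93, array([241., 181.]), array([ 485.4, -154.9]), array([ 1.4, 46.5, 35.5]))]
y profile at x=+12 strip (world y from -130): [130, 130, 129, 130, 113, 78, 67, 67, 89, 123, 61, 42, 43, 42, 42, 42, 53, 117, 134, 134, 134, 132, 133, 131, 132, 132, 130, 131, 132, 132, 132, 131, 137, 220, 245, 244, 244, 244, 244, 244, 243, 243, 244, 248, 122, 108, 28, 32, 82, 95, 103, 96, 97, 83, 53]
y profile at x=-12 strip: [123, 128, 128, 129, 128, 129, 128, 129, 129, 129, 111, 93, 85, 98, 110, 124, 135, 134, 133, 133, 134, 133, 133, 133, 132, 133, 132, 132, 132, 130, 132, 131, 132, 131, 247, 244, 244, 243, 244, 243, 243, 242, 235, 225, 232, 236, 236, 236, 234, 234, 233, 223, 219, 230, 229]
```

```bash
python3 -m handwheel '[[-0.003,0,0,0],[-0.003,0,0.001,0],[-0.003,0,0.001,0]]' && python3 -m handwheel '[[0,0,0,0],[0,0,0,0],[0,0,0,0],[0,0,-0.002,0]]' 0.35 && python3 -m handwheel '[[0,0,-0.01,0],[0,0,-0.03,0],[0,0,-0.06,0],[0,0,-0.08,0],[0,0,-0.08,0],[0,0,-0.08,0]]' && python3 - <<'E'
from pt import *
f=wrist(); print(bot.get_state()["eef_pos"])
for n,z in(("slit_mid",28),("dowel_a",23.5),("keeper_pivot",35.5),("keeper_knob",44)):
  print(n,[(np.round(q["point"]).tolist(),round(q["p"],2),nest_of(f,q["point"],z)[:2].round(1).tolist()) for q in bot.pinpoint(f,n)[:4]])
im=nrect(f,28);cv2.imwrite("pics/n5.png",im[:,:,::-1]);d=im.astype(int).mean(2)
P=lambda a:[int(v) for v in a]
print("x y14..20 from 30:",P(d[120:180:4,200:224].mean(1)))
print("x low y-8..8 from -14:",P(d[296:360:4,248:312].mean(1)))
print("x thru slit y-4..4 from 10",P(d[200:280:4,264:296].mean(1)))
print("y thru slit x-2..2 from 20",P(d[232:248,200:360:4].mean(0)))
print("y lo x=10..16 from -20",P(d[176:200,360:440:4].mean(0)),"up x=-18..-12 from 42",P(d[288:312,112:176:4].mean(0)))
E
```

```text
time_s: 39.88
eef_pos: [486.3, -193.8, 81.4]
orientation: [180.0, 0.0, 80.0]
force: [0.0, -1.2, 2.8]
opening: 0.184
gripper_force: 20.1
time_s: 40.38
eef_pos: [485.9, -193.3, 83.0]
orientation: [-180.0, -0.0, 80.0]
force: [-0.2, 0.5, -0.2]
opening: 0.674
gripper_force: 0.0
time_s: 41.12
eef_pos: [485.7, -193.5, 162.9]
orientation: [-180.0, 0.0, 80.0]
force: [0.5, 0.3, -0.5]
opening: 0.675
gripper_force: 0.0
[ 485.47242463 -193.38261072  162.49755242]
slit_mid [([324.0, 270.0], 0.63, [72.0, -75.5])]
dowel_a [([247.0, 227.0], 0.95, [-6.5, -37.7]), ([227.0, 213.0], 0.78, [-26.5, -23.4]), ([225.0, 172.0], 0.65, [-23.4, 22.3])]
keeper_pivot [([243.0, 155.0], 0.65, [-1.6, 44.8])]
keeper_knob [([297.0, 152.0], 0.82, [42.7, 53.9])]
x y14..20 from 30: [241, 243, 247, 191, 148, 187, 234, 238, 220, 222, 222, 221, 220, 222, 222]
x low y-8..8 from -14: [221, 222, 222, 217, 220, 218, 194, 200, 200, 206, 238, 253, 251, 250, 249, 249]
x thru slit y-4..4 from 10 [220, 218, 218, 219, 220, 222, 222, 221, 220, 221, 222, 222, 222, 222, 221, 221, 220, 219, 222, 222]
y thru slit x-2..2 from 20 [221, 221, 221, 219, 219, 218, 216, 215, 215, 216, 216, 215, 216, 216, 216, 217, 217, 218, 223, 224, 222, 223, 220, 222, 222, 222, 222, 221, 221, 221, 221, 221, 220, 221, 221, 221, 221, 221, 223, 234]
y lo x=10..16 from -20 [247, 248, 248, 247, 247, 249, 251, 250, 244, 240, 242, 244, 244, 243, 243, 243, 243, 243, 243, 243] up x=-18..-12 from 42 [129, 127, 123, 120, 114, 104, 114, 124, 132, 187, 222, 222, 221, 221, 220, 221]
```

The slit plate slipped out of the grip (opening fell to 0.18). I need to find where it went.

```bash
python3 - <<'E'
from pt import *
w=wrist();t=bot.grab_frame("top");s=bot.grab_frame("side")
for nm,f in(("w",w),("top",t),("side",s)):
  for n in("slit_mid","filter_mid","spool_mid"):
    print(nm,n,[(np.round(q["point"]).tolist(),round(q["p"],2),onz(f,q["point"],4)[:2].round(0).tolist(),"z60",onz(f,q["point"],60)[:2].round(0).tolist()) for q in bot.pinpoint(f,n)[:3]])
  print(nm,"search",[(np.round(q["point"]).tolist(),round(q["p"],2),onz(f,q["point"],4)[:2].round(0).tolist()) for q in bot.search_frame(f,"slit_mid")[:3]])
go(470,-215,330,0)
E
```

```text
w slit_mid []
w filter_mid [([255.0, 195.0], 0.88, [483.0, -214.0], 'z60', [486.0, -198.0])]
w spool_mid [([286.0, 260.0], 0.57, [506.0, -305.0], 'z60', [504.0, -272.0]), ([246.0, 150.0], 0.46, [482.0, -159.0], 'z60', [485.0, -153.0])]
w search [([308.0, 281.0], 0.68, [530.0, -341.0])]
top slit_mid [([283.0, 139.0], 0.83, [550.0, -315.0], 'z60', [538.0, -310.0])]
top filter_mid []
top spool_mid []
top search [([288.0, 137.0], 0.6, [558.0, -329.0])]
side slit_mid [([218.0, 207.0], 0.65, [509.0, -241.0], 'z60', [476.0, -172.0]), ([217.0, 185.0], 0.52, [552.0, -331.0], 'z60', [515.0, -255.0])]
side filter_mid [([217.0, 200.0], 0.76, [525.0, -270.0], 'z60', [491.0, -199.0]), ([215.0, 208.0], 0.74, [514.0, -235.0], 'z60', [480.0, -167.0])]
side spool_mid [([228.0, 192.0], 0.76, [511.0, -312.0], 'z60', [478.0, -238.0])]
side search [([217.0, 185.0], 0.68, [553.0, -332.0])]
ROW [-0.024, -0.0121, -0.1668] turn 1.3963 rows>= 8
```

```bash
python3 - <<'E'
from pt import *
go(545,-325,220,80)
E
python3 -m handwheel '[[-0.12,0.08,-0.06,0],[-0.12,0.08,-0.06,0],[-0.12,0.08,-0.06,0],[-0.12,0.08,-0.06,0],[-0.12,0.08,-0.06,0]]' 0.6; python3 - <<'E'
from plate import *
f=wrist();print(bot.get_state()["eef_pos"])
for n in("slit_mid","spool_mid"):
  print(n,[(np.round(q["point"]).tolist(),round(q["p"],2),onz(f,q["point"],4)[:2].round(0).tolist()) for q in bot.pinpoint(f,n)[:3]],[(np.round(q["point"]).tolist(),round(q["p"],2)) for q in bot.search_frame(f,n)[:3]])
im=rect(f,550,-325,8,h=60,s=4);cv2.imwrite("pics/sl.png",im[:,:,::-1])
g=cv2.GaussianBlur(im,(5,5),0).astype(int); d=g[...,0]-g[...,2]
for thr in(3,6,9):
  m=((d<thr)&(g.min(2)>100)).astype(np.uint8); m=cv2.morphologyEx(m,cv2.MORPH_OPEN,np.ones((7,7),np.uint8))
  for c in sorted(cv2.findContours(m,0,2)[0],key=cv2.contourArea)[-2:]:
    (u,v),(w,h),a=cv2.minAreaRect(c); print("c",550+60-v/4,-325+60-u/4,w/4,h/4,a,cv2.contourArea(c)/16,(cv2.approxPolyDP(c,12,True)[:,0]/4).round(0).tolist())
E
```

```text
ROW [-0.1193, 0.0808, -0.0568] turn 0.0 rows>= 3
time_s: 42.75
eef_pos: [543.7, -324.4, 222.6]
orientation: [-179.9, -0.1, 80.0]
force: [-0.0, 0.5, -0.3]
opening: 0.797
gripper_force: 0.0
[ 543.63597201 -323.96230202  222.55221429]
slit_mid [([259.0, 166.0], 0.77, [550.0, -322.0])] [([260.0, 162.0], 0.82), ([205.0, 35.0], 0.73), ([223.0, 158.0], 0.37)]
spool_mid [([227.0, 156.0], 0.59, [510.0, -301.0]), ([286.0, 290.0], 0.31, [558.0, -524.0])] [([225.0, 158.0], 0.89), ([208.0, 33.0], 0.15)]
c 578.625 -328.625 4.75 2.25 90.0 9.25 [[63.0, 29.0], [64.0, 34.0]]
c 548.3923606872559 -318.60411834716797 62.55445861816406 47.0203742980957 6.054191589355469 2723.3125 [[25.0, 38.0], [21.0, 81.0], [81.0, 86.0], [86.0, 42.0]]
c 580.3252143859863 -307.7349662780762 28.00946807861328 12.794150352478027 4.916565895080566 229.6875 [[28.0, 32.0], [40.0, 35.0], [41.0, 31.0], [55.0, 37.0], [57.0, 25.0], [36.0, 24.0]]
c 546.2318458557129 -319.62862396240234 65.27775573730469 50.988555908203125 4.666858673095703 2839.78125 [[25.0, 38.0], [21.0, 81.0], [41.0, 82.0], [56.0, 90.0], [58.0, 84.0], [81.0, 87.0], [86.0, 74.0], [86.0, 41.0]]
c 580.2394142150879 -302.26660919189453 40.19478225708008 14.609530448913574 1.5481576919555664 439.34375 [[17.0, 26.0], [23.0, 36.0], [39.0, 36.0], [42.0, 32.0], [55.0, 38.0], [58.0, 23.0], [22.0, 23.0]]
c 538.875 -335.125 97.25 99.25 90.0 7086.59375 [[24.0, 38.0], [20.0, 80.0], [41.0, 82.0], [55.0, 88.0], [62.0, 102.0], [57.0, 120.0], [84.0, 120.0], [91.0, 106.0], [96.0, 110.0], [88.0, 120.0], [114.0, 120.0], [105.0, 114.0], [110.0, 104.0], [120.0, 106.0], [114.0, 87.0], [120.0, 87.0], [120.0, 62.0], [106.0, 59.0], [120.0, 58.0], [120.0, 24.0], [63.0, 23.0], [62.0, 35.0], [68.0, 32.0], [70.0, 38.0], [82.0, 41.0]]
```

The slit plate lies flat on the table beside the spool, at about (548, -319). I'll grip it off-centre away from the spool, set it down in the clear and regrip it centrally.

```bash
python3 - <<'E'
from pt import *
go(547,-337,110,85)
E
python3 -m handwheel '[[-0.012,0.006,0.06,-0.08],[-0.012,0.006,0.112,-0.087],[-0.012,0.006,0.112,-0.087],[-0.012,0.006,0.112,-0.087]]' 0.25; python3 - <<'E'
from plate import *
f=wrist();s=bot.get_state();print(s["eef_pos"],s["orientation"])
print([(np.round(q["point"]).tolist(),round(q["p"],2),onz(f,q["point"],4)[:2].round(0).tolist()) for q in bot.pinpoint(f,"slit_mid")[:3]],[(onz(f,q["point"],17)[:2].round(0).tolist()) for q in bot.pinpoint(f,"spool_mid")[:1]])
im=rect(f,548,-319,8,h=60,s=4)
g=cv2.GaussianBlur(im,(5,5),0).astype(int); d=g[...,0]-g[...,2]
for thr in(3,5):
  m=((d<thr)&(g.min(2)>100)).astype(np.uint8); m=cv2.morphologyEx(m,cv2.MORPH_OPEN,np.ones((7,7),np.uint8))
  for c in sorted(cv2.findContours(m,0,2)[0],key=cv2.contourArea)[-1:]:
    (u,v),(w,h),a=cv2.minAreaRect(c); print("c",548+60-v/4,-319+60-u/4,w/4,h/4,a,cv2.contourArea(c)/16,(cv2.approxPolyDP(c,12,True)[:,0]/4).round(0).tolist())
E
```

```text
ROW [-0.0118, 0.0053, 0.113] turn -0.0859 rows>= 2
time_s: 43.5
eef_pos: [549.2, -338.4, 113.2]
orientation: [179.9, 0.0, 85.0]
force: [0.8, 0.7, 0.6]
opening: 0.625
gripper_force: 0.0
[ 549.72467411 -338.70038011  113.9988304 ] [1.79779146e+02 8.15545520e-02 8.50022539e+01]
[([254.0, 172.0], 0.65, [551.0, -321.0])] [[509.0, -298.0]]
c 548.6073265075684 -319.3569869995117 63.912376403808594 46.43446731567383 4.356975078582764 2767.5625 [[32.0, 35.0], [28.0, 80.0], [87.0, 84.0], [93.0, 40.0]]
c 548.7065200805664 -319.5550231933594 64.64359283447266 46.662376403808594 4.356975078582764 2808.90625 [[32.0, 34.0], [28.0, 80.0], [88.0, 83.0], [94.0, 40.0]]
```

```bash
python3 -m handwheel '[[0,-0.0023,0.06,0],[0,-0.0023,0.1,0],[0,-0.0023,0.1105,0],[0,-0.0023,0.1105,0]]' && python3 -m handwheel '[[0,0,0,0],[0,0,0,0],[0,0,0,0],[0,0,0,0]]' -1 20 && python3 -m handwheel '[[0,0,-0.03,0],[-0.03,0,-0.05,0],[-0.07,0,-0.04,0],[-0.07,0,-0.02,0],[-0.07,0,-0.001,0],[-0.07,0,-0.001,0]]'
```

```text
time_s: 44.15
eef_pos: [546.5, -338.5, 1.9]
orientation: [179.9, 0.0, 85.0]
force: [1.5, 0.1, 0.6]
opening: 0.62
gripper_force: 0.0
time_s: 44.65
eef_pos: [547.2, -339.0, 2.7]
orientation: [179.8, 0.1, 85.0]
force: [0.4, -0.3, 8.4]
opening: 0.52
gripper_force: 20.8
time_s: 45.4
eef_pos: [540.1, -406.2, 0.8]
orientation: [-180.0, -0.1, 85.1]
force: [0.4, -0.6, 0.6]
opening: -0.0
gripper_force: 0.0
```

```bash
python3 -m handwheel '[[0,0,-0.06,0],[0.04,0,-0.11,0],[0.04,0,-0.11,0],[0.04,0,-0.11,0]]' 0.25; cat > find.py <<'E'
from plate import *
def find(cx,cy,zz=8,h=60):
    f=wrist();s=bot.get_state();print(s["eef_pos"].round(1),s["orientation"].round(1))
    Q=bot.pinpoint(f,"slit_mid")[:3]
    print([(np.round(q["point"]).tolist(),round(q["p"],2),onz(f,q["point"],4)[:2].round(0).tolist()) for q in Q],"spool",[(onz(f,q["point"],17)[:2].round(0).tolist()) for q in bot.pinpoint(f,"spool_mid")[:1]])
    im=rect(f,cx,cy,zz,h=h,s=4)
    g=cv2.GaussianBlur(im,(5,5),0).astype(int); d=g[...,0]-g[...,2]
    for thr in(3,5):
      m=((d<thr)&(g.min(2)>100)).astype(np.uint8); m=cv2.morphologyEx(m,cv2.MORPH_OPEN,np.ones((7,7),np.uint8))
      for c in sorted(cv2.findContours(m,0,2)[0],key=cv2.contourArea)[-1:]:
        (u,v),(w,hh),a=cv2.minAreaRect(c); yaw=-a if w<hh else 90-a
        print("centre",round(cx+h-v/4,1),round(cy+h-u/4,1),"size",round(w/4,1),round(hh/4,1),"long yaw",round(yaw,1),cv2.contourArea(c)/16)
E
python3 -c '
from find import *
find(548,-335,h=80)'
```

```text
time_s: 45.9
eef_pos: [542.7, -367.0, 111.0]
orientation: [-179.9, -0.0, 85.1]
force: [-0.7, -1.2, 0.3]
opening: 0.63
gripper_force: 0.0
[ 541.9 -367.7  110.1] [-179.9   -0.    85. ]
[([245.0, 165.0], 0.61, [536.0, -342.0])] spool [[506.0, -298.0]]
centre 535.1 -344.2 size 61.3 46.0 long yaw 55.7 2726.1875
centre 618.1 -334.9 size 159.7 19.7 long yaw 90.0 2886.8125
```

```bash
python3 - <<'E'
from pt import *
go(528.9,-353.3,40,55.7)
E
```

```text
ROW [0.0138, -0.0137, 0.0698] turn 0.5103 rows>= 3
```

```bash
python3 -m handwheel '[[0.014,-0.014,0.02,0.18],[0.014,-0.014,0.04,0.36],[0.014,-0.014,0.06,0.51],[0.014,-0.014,0.09,0.51],[0.014,-0.014,0.1055,0.51],[0.014,-0.014,0.1055,0.51]]' 0.22 && python3 -m handwheel '[[0,0,0,0],[0,0,0,0],[0,0,0,0],[0,0,0,0],[0,0.012,0,0],[0,0.024,0,0],[0,0.03,0,0],[0,0.03,0,0]]' -1 45
```

```text
time_s: 46.8
eef_pos: [529.0, -352.6, 4.4]
orientation: [-179.8, 0.0, 55.8]
force: [0.7, 0.4, 0.4]
opening: 0.611
gripper_force: 0.0
time_s: 47.8
eef_pos: [557.1, -371.0, 8.2]
orientation: [179.7, -0.0, 55.7]
force: [0.9, -1.1, 6.0]
opening: 0.0
gripper_force: 2.7
```

The grips were too high on the plate: the fingertips sit behind the TCP when part-open. I'll regrip lower after finding it again.

```bash
python3 -m handwheel '[[0,0,-0.05,0],[0.0,0,-0.1,0],[0.0,0,-0.1,0],[0.0,0,-0.1,0]]' 0.3; python3 -c '
from find import *
find(548,-355,h=70)'
```

```text
time_s: 48.3
eef_pos: [554.7, -369.8, 106.3]
orientation: [180.0, 0.0, 55.8]
force: [0.2, 0.3, -0.2]
opening: 0.651
gripper_force: 0.0
[ 554.2 -369.6  105.3] [-179.9    0.    55.8]
[([256.0, 178.0], 0.61, [562.0, -359.0])] spool [[505.0, -300.0]]
centre 562.3 -360.0 size 61.5 46.0 long yaw 77.0 2731.0
centre 562.6 -360.3 size 62.3 47.4 long yaw 76.9 2796.03125
```

```bash
python3 -c '
from h import *
go(562.4,-360.2,0.5,77)'
```

```text
ROW [0.0123, 0.002, 0.1042] turn -0.3706 rows>= 2
```

```bash
python3 -m handwheel '[[0.012,0.002,0.05,-0.18],[0.012,0.002,0.09,-0.37],[0.012,0.002,0.104,-0.37],[0.012,0.002,0.104,-0.37]]' 0.35 && python3 -m handwheel '[[0,0,0,0],[0,0,0,0],[0,0,0,0],[0,0,0,0],[0,0,0,0]]' -1 30 && python3 -m handwheel '[[0,0,-0.03,0],[0,0,-0.08,0],[0,0,-0.14,0],[0,0,-0.16,0],[0,0,-0.16,0]]'; python3 -c '
from pt import *
pt(3,2,20,95)'
```

```text
time_s: 48.95
eef_pos: [562.7, -360.9, 1.2]
orientation: [-179.9, -0.0, 76.7]
force: [0.2, -0.6, 0.7]
opening: 0.677
gripper_force: 0.0
time_s: 49.58
eef_pos: [564.4, -361.6, 3.7]
orientation: [179.9, 0.0, 76.9]
force: [-0.8, 0.5, 7.1]
opening: 0.506
gripper_force: 31.4
time_s: 50.2
eef_pos: [564.1, -361.4, 163.6]
orientation: [179.8, 0.1, 76.9]
force: [0.3, 0.5, -1.3]
opening: 0.505
gripper_force: 30.7
surf [ 486.4 -192.7   66.8]
ROW [0.1468, -0.1137, 0.0014] turn -0.0533 rows>= 3
```

```bash
python3 -m handwheel '[[0.05,-0.04,0.001,-0.053],[0.09,-0.08,0.001,-0.053],[0.09,-0.114,0.001,-0.053],[0.09,-0.114,0.001,-0.053],[0.09,-0.114,0.001,-0.053]]'; python3 -c '
from pt import *
f=wrist(); print(bot.get_state()["opening"])
for n,z in(("filter_mid",16),("dowel_a",23.5),("keeper_pivot",35.5)): print(n,[(np.round(q["point"]).tolist(),round(q["p"],2),nest_of(f,q["point"],z)[:2].round(1).tolist()) for q in bot.pinpoint(f,n)[:4]])
im=nrect(f,20);d=im.astype(int);d=d[...,0]-d[...,2]
P=lambda a:[int(v) for v in a]
print("x up y14..20 from 30:",P(d[120:180:4,200:224].mean(1)))
print("x low y-8..8 from -14:",P(d[296:360:4,248:312].mean(1)))
print("y lo x=10..16 from -20",P(d[176:200,360:440:4].mean(0)),"up x=-18..-12 from 42",P(d[288:312,112:176:4].mean(0)))
pt(3,2,20,23)'
```

```text
time_s: 50.82
eef_pos: [472.4, -247.9, 160.0]
orientation: [-179.9, -0.0, 80.0]
force: [0.7, -0.3, -0.3]
opening: 0.509
gripper_force: 30.7
0.5112437712520124
filter_mid [([258.0, 133.0], 0.86, [0.5, -1.3])]
dowel_a [([226.0, 108.0], 0.69, [-25.1, 21.8]), ([256.0, 239.0], 0.69, [-3.7, -116.1]), ([229.0, 159.0], 0.61, [-26.1, -24.4]), ([249.0, 170.0], 0.57, [-7.6, -35.0])]
keeper_pivot [([246.0, 78.0], 0.94, [-1.8, 46.9])]
x up y14..20 from 30: [-2, -2, -2, -1, -3, -5, -8, -10, -5, -6, -15, -16, -14, -15, -16]
x low y-8..8 from -14: [-17, -17, -17, -17, -16, -16, -17, -18, -17, -7, -4, -5, -5, -4, -6, -5]
y lo x=10..16 from -20 [-16, -16, -17, -16, -16, -17, -16, -18, -17, -18, -14, -7, -4, -5, -6, -2, 0, 0, -1, 0] up x=-18..-12 from 42 [-4, -4, -4, -3, -4, -5, -3, -4, -4, -4, -2, -10, -13, -18, -18, -17]
surf [ 486.4 -192.7   66.8]
ROW [0.0565, 0.0034, 0.071] turn -0.0003 rows>= 2
```

```bash
python3 -m handwheel '[[0.055,0.0035,0.02,0],[0.055,0.0035,0.05,0],[0.055,0.0035,0.068,0],[0.055,0.0035,0.07,0],[0.055,0.0035,0.07,0]]' && python3 -m handwheel '[[0,0,0.002,0],[0,0,0.003,0],[0,0,0.003,0]]' && python3 -m handwheel '[[0,0,0.001,0],[0,0,0.002,0],[0,0,0.002,0]]'
```

```text
time_s: 51.65
eef_pos: [486.1, -194.8, 91.6]
orientation: [180.0, 0.0, 79.9]
force: [-0.3, -0.1, -0.8]
opening: 0.507
gripper_force: 30.7
time_s: 52.02
eef_pos: [485.8, -194.2, 88.4]
orientation: [180.0, 0.0, 80.0]
force: [-0.5, -0.2, -0.4]
opening: 0.507
gripper_force: 30.7
time_s: 52.4
eef_pos: [485.6, -194.0, 86.1]
orientation: [-180.0, -0.0, 80.0]
force: [-0.2, 0.7, -0.5]
opening: 0.508
gripper_force: 30.7
```

```bash
python3 -m handwheel '[[0,0,0.002,0],[0,0,0.002,0]]' && python3 -m handwheel '[[0,0,0.002,0],[0,0,0.002,0]]'
```

```text
time_s: 52.65
eef_pos: [485.7, -194.0, 84.1]
orientation: [-180.0, -0.0, 80.0]
force: [-0.4, 0.1, 0.6]
opening: 0.501
gripper_force: 30.8
time_s: 52.9
eef_pos: [486.0, -194.1, 82.4]
orientation: [180.0, 0.0, 80.0]
force: [0.9, -0.1, 2.0]
opening: 0.507
gripper_force: 31.8
```

```bash
python3 -m handwheel '[[0,0,0,0],[0,0,0,0],[0,0,0,0],[0,0,-0.002,0],[0,0,-0.02,0],[0,0,-0.05,0],[0,0,-0.07,0],[0,0,-0.07,0]]' 0.35 && python3 - <<'E'
from pt import *
f=wrist(); s=bot.get_state();print(s["eef_pos"])
for n,z in(("slit_mid",28),("dowel_a",23.5),("keeper_pivot",35.5),("keeper_knob",44)):
  print(n,[(np.round(q["point"]).tolist(),round(q["p"],2),nest_of(f,q["point"],z)[:2].round(1).tolist()) for q in bot.pinpoint(f,n)[:4]])
im=nrect(f,28);cv2.imwrite("pics/n6.png",im[:,:,::-1]);d=im.astype(int).mean(2)
P=lambda a:[int(v) for v in a]
print("x y14..20 from 30:",P(d[120:180:4,200:224].mean(1)))
print("x low y-8..8 from -14:",P(d[296:360:4,248:312].mean(1)))
print("x thru slit y-4..4 from 10",P(d[200:280:4,264:296].mean(1)))
print("y thru slit x-2..2 from 20",P(d[232:248,200:360:4].mean(0)))
print("y lo x=10..16 from -20",P(d[176:200,360:440:4].mean(0)),"up x=-18..-12 from 42",P(d[288:312,112:176:4].mean(0)))
pt(4,-12,28,9)
E
```

```text
time_s: 53.9
eef_pos: [487.2, -194.4, 154.7]
orientation: [179.7, 0.1, 80.0]
force: [-0.3, -0.6, -0.4]
opening: 0.675
gripper_force: 0.0
[ 486.25344512 -194.33593562  153.41213876]
slit_mid [([249.0, 198.0], 0.75, [1.1, 2.0])]
dowel_a [([222.0, 214.0], 0.83, [-28.0, -21.7]), ([221.0, 173.0], 0.69, [-24.1, 22.5])]
keeper_pivot [([242.0, 156.0], 0.72, [-0.4, 44.5])]
keeper_knob []
x y14..20 from 30: [241, 242, 243, 209, 136, 190, 211, 136, 114, 140, 137, 142, 161, 165, 168]
x low y-8..8 from -14: [238, 238, 240, 239, 238, 238, 239, 240, 239, 240, 247, 251, 250, 249, 249, 249]
x thru slit y-4..4 from 10 [238, 239, 241, 241, 242, 233, 196, 223, 221, 220, 222, 227, 222, 164, 138, 192, 239, 240, 241, 241]
y thru slit x-2..2 from 20 [127, 128, 128, 128, 128, 126, 125, 172, 214, 220, 215, 217, 217, 215, 218, 219, 218, 220, 224, 225, 223, 222, 223, 223, 223, 224, 223, 225, 229, 191, 125, 102, 99, 110, 173, 219, 236, 240, 239, 238]
y lo x=10..16 from -20 [239, 240, 239, 239, 239, 239, 239, 238, 239, 239, 238, 239, 243, 243, 243, 242, 243, 243, 242, 242] up x=-18..-12 from 42 [126, 125, 123, 122, 113, 105, 117, 129, 146, 139, 114, 112, 111, 124, 131, 131]
surf [ 483.2 -207.9   71.1]
ROW [-0.0142, 0.0008, 0.0713] turn 0.0 rows>= 2
```

The slit is centred at about (0, -0.5), so the plate is home. Next is the gentle press.

```bash
python3 -m handwheel '[[-0.014,0,0.02,0],[-0.014,0,0.04,0],[-0.014,0,0.06,0],[-0.014,0,0.0745,0],[-0.014,0,0.0745,0]]' -1 20 && python3 -m handwheel '[[0,0,0.0015,0],[0,0,0.0015,0]]' && python3 -m handwheel '[[0,0,0.0007,0],[0,0,0.0007,0]]'
```

```text
time_s: 54.78
eef_pos: [483.0, -208.0, 77.0]
orientation: [-179.9, 0.0, 80.0]
force: [-1.1, 0.4, 1.8]
opening: 0.002
gripper_force: 0.7
time_s: 55.02
eef_pos: [483.3, -208.2, 76.6]
orientation: [180.0, 0.0, 80.0]
force: [-2.5, -0.6, 6.4]
opening: 0.0
gripper_force: 3.3
time_s: 55.28
eef_pos: [483.4, -208.4, 76.3]
orientation: [180.0, 0.1, 80.0]
force: [-2.9, -0.4, 10.9]
opening: -0.001
gripper_force: 5.4
```

```bash
python3 -m handwheel '[[0,0,-0.012,0],[0.023,0,-0.012,0],[0.023,0,-0.0075,0],[0.023,0,-0.0065,0],[0.023,0,-0.0065,0]]' && python3 -m handwheel '[[0,0,0.0005,0],[0,0,-0.03,0],[0,0,-0.07,0],[0,0,-0.07,0]]' -0.4; python3 - <<'E'
from pt import *
f=wrist()
for n,z in(("slit_mid",28),("keeper_pivot",35.5),("keeper_knob",44)):
  print(n,[(np.round(q["point"]).tolist(),round(q["p"],2),nest_of(f,q["point"],z)[:2].round(1).tolist()) for q in bot.pinpoint(f,n)[:4]])
pt(44*np.cos(.11),47+44*np.sin(.11),44,0)
P=lambda t:R@np.array([44*np.cos(t),47+44*np.sin(t),44])+o
Rt=Ro.from_euler('xyz',[180,0,80],degrees=True).as_matrix()
p0=P(.11)
for t in np.linspace(.11,-1.6,11)[1:]: print(round(t,2),(Rt.T@(P(t)-p0)/1000).round(3).tolist())
E
```

```text
time_s: 55.9
eef_pos: [487.4, -186.3, 82.6]
orientation: [180.0, 0.1, 80.0]
force: [-2.2, -0.1, 7.5]
opening: 0.002
gripper_force: 3.9
time_s: 56.4
eef_pos: [489.0, -186.6, 154.6]
orientation: [179.7, 0.1, 79.9]
force: [-0.2, 0.1, -0.9]
opening: 0.298
gripper_force: 0.0
slit_mid [([250.0, 209.0], 0.77, [2.3, 0.1])]
keeper_pivot [([240.0, 163.0], 0.78, [-1.2, 47.4])]
keeper_knob [([295.0, 166.0], 0.64, [42.5, 52.1])]
surf [ 524.7 -157.5  111.6]
ROW [0.0343, 0.0331, 0.0392] turn -0.0005 rows>= 1
-0.06 [-0.007, 0.0, 0.002]
-0.23 [-0.014, -0.0, 0.004]
-0.4 [-0.021, -0.002, 0.006]
-0.57 [-0.028, -0.006, 0.009]
-0.75 [-0.033, -0.01, 0.011]
-0.92 [-0.038, -0.015, 0.014]
-1.09 [-0.042, -0.021, 0.016]
-1.26 [-0.044, -0.027, 0.019]
-1.43 [-0.046, -0.035, 0.021]
-1.6 [-0.046, -0.042, 0.023]
```

```bash
python3 -m handwheel '[[0.034,0.033,0,0],[0.034,0.033,0.01,0],[0.034,0.033,0.03,0],[0.034,0.033,0.039,0],[0.034,0.033,0.039,0]]' && python3 -m handwheel '[[0,0,0,0],[0,0,0,0],[0,0,0,0]]' -1 25
```

```text
time_s: 57.22
eef_pos: [524.6, -157.6, 111.9]
orientation: [-179.9, -0.0, 80.0]
force: [-0.0, 0.2, 0.3]
opening: 0.301
gripper_force: 0.0
time_s: 57.6
eef_pos: [523.4, -157.7, 112.7]
orientation: [-179.8, 0.1, 80.0]
force: [-5.1, 0.6, 0.2]
opening: 0.103
gripper_force: 24.0
```

```bash
python3 -m handwheel '[[-0.007,-0.001,0.002,0],[-0.014,-0.001,0.004,0],[-0.021,-0.003,0.006,0],[-0.028,-0.007,0.009,0],[-0.033,-0.011,0.011,0],[-0.038,-0.016,0.014,0]]' && python3 -m handwheel '[[-0.004,-0.006,0.002,0],[-0.006,-0.012,0.005,0],[-0.008,-0.02,0.007,0],[-0.008,-0.026,0.009,0],[-0.008,-0.026,0.009,0]]'
```

```text
time_s: 58.35
eef_pos: [504.6, -192.9, 99.5]
orientation: [179.8, 0.0, 80.0]
force: [0.7, -0.5, 0.9]
opening: 0.098
gripper_force: 26.4
time_s: 58.98
eef_pos: [474.9, -197.8, 90.0]
orientation: [-179.9, 0.2, 79.9]
force: [-2.2, -6.0, 3.0]
opening: 0.103
gripper_force: 24.9
```

```bash
python3 -m handwheel '[[0.001,-0.002,0.001,0],[0.001,-0.003,0.001,0],[0.001,-0.003,0.001,0]]'
```

```text
time_s: 59.35
eef_pos: [474.7, -197.6, 90.0]
orientation: [179.8, 0.2, 79.9]
force: [0.5, -9.1, 2.7]
opening: 0.101
gripper_force: 24.9
```

```bash
python3 -m handwheel '[[-0.001,-0.003,0,0],[-0.001,-0.005,0,0],[-0.001,-0.005,0,0]]' && python3 -c '
from pt import *
s=bot.get_state();print((R.T@(s["eef_pos"]-o)).round(1),s["force"].round(1),s["moment"].round(2))'
```

```text
time_s: 59.72
eef_pos: [473.9, -197.5, 90.7]
orientation: [179.3, 0.1, 79.9]
force: [13.4, -10.4, -7.6]
opening: 0.1
gripper_force: 23.8
[-2.   1.6 46.9] [ 13.4 -10.4  -7.6] [-2.17 -2.95 -0.05]
```

The stop is felt (13 N). I open, back off and check.

```bash
python3 -m handwheel '[[0,0.002,0,0],[0,0.003,0,0],[0,0.003,0,0],[0,0.003,-0.03,0],[0,0.003,-0.07,0],[0,0.003,-0.09,0],[0,0.003,-0.09,0]]' -0.4 && python3 - <<'E'
from pt import *
f=wrist();s=bot.get_state();print(s["time_s"],s["force"].round(1),s["eef_pos"])
for n,z in(("slit_mid",28),("keeper_pivot",35.5),("keeper_knob",44),("dowel_a",23.5)):
  print(n,[(np.round(q["point"]).tolist(),round(q["p"],2),nest_of(f,q["point"],z)[:2].round(1).tolist()) for q in bot.pinpoint(f,n)[:4]])
d=nrect(f,35.5).astype(int).mean(2);P=lambda a:[int(v) for v in a]
for y in(35,25,15): print("x profile across arm y",y,"from 14:",P(d[184:296:4,(70-y)*4-8:(70-y)*4+8].mean(1)))
E
```

```text
time_s: 60.6
eef_pos: [472.0, -194.7, 180.2]
orientation: [179.9, 0.1, 80.0]
force: [-0.5, -0.5, -0.1]
opening: 0.3
gripper_force: 0.0
60.65 [-0.9 -0.5 -0.1] [ 471.16328857 -194.53735159  178.98328699]
slit_mid [([264.0, 188.0], 0.76, [-0.0, 0.7])]
keeper_pivot []
keeper_knob [([258.0, 193.0], 0.75, [-2.1, 4.2])]
dowel_a [([240.0, 162.0], 0.9, [-23.3, 25.3]), ([256.0, 217.0], 0.88, [-10.0, -38.0]), ([241.0, 205.0], 0.83, [-25.9, -24.1])]
x profile across arm y 35 from 14: [126, 126, 124, 122, 125, 124, 128, 130, 107, 52, 36, 41, 43, 42, 43, 44, 41, 41, 40, 46, 90, 127, 128, 128, 124, 123, 127, 126]
x profile across arm y 25 from 14: [206, 201, 149, 131, 131, 131, 132, 133, 107, 51, 34, 41, 44, 43, 42, 42, 41, 42, 40, 46, 98, 142, 132, 132, 132, 130, 128, 130]
x profile across arm y 15 from 14: [241, 241, 240, 240, 241, 242, 244, 244, 183, 59, 27, 36, 41, 40, 39, 43, 61, 86, 77, 60, 158, 246, 246, 243, 243, 235, 219, 220]
```

```bash
python3 -c '
from workcell import bot
print(bot.close_job())'
```

```text
the job is handed in; nothing more can be done
None
```

The job is handed in at about 61 s of the 72 s limit. The spacer, glass and slit plate each measured home within about 1 mm and pressed flat, and the keeper is at its stop. On the first try the slit plate slipped out of the grip onto the table beside the spool; the glass still measured home and the spool showed no clear shift, but I did not re-measure the other bystanders.

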